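# Put the leftover cake away in the box with the folding lid stay

## Task

Open the steel box until its folding side stay locks and the lid stands open by itself, and stand the tall block of cake from the green tray upright on the box floor. Then work the stay's knee free by its black knob, lifting slightly, and lower the lid by hand until the box is fully shut. Work gently: do not strain the lid or the stay, drop the cake or let the lid slam, and leave the other things where they are.

Things in the scene. Friction and masses are not known exactly. Their poses are not given: they have to be found in the camera images.
- cake_box: plain stainless steel lidded box, fixed on the worktop; origin on the worktop inside its base, x from its front (robot side) to its back, y to its left, z up. Walls 2 mm thick, 118 mm high: front face 111 mm before the origin, back face 64 mm behind, sides 161 mm either way; inner floor 2 mm up. Lid hinged along the back; folding stay on the outside of the RIGHT side (-y)
- cake_box_lid (a joint): lid angle: 0 shut, grows opening. At the straight stay the lid stops; the knee then sags by its own weight 0.5 rad past straight to a stop, and the lid, let back about 0.12 rad, stands on the locked stay (1.19 to 1.46 rad). Pushing it down then only strains the stay. Its weight is about 3 N at the handle. Let go up to 25 mm (at the handle) above shut it settles softly, from higher it slams
- lid_handle (a point): middle of the round bar pull on the lid's front edge: 12 mm thick, 114 mm long, along the box's y, 39 mm before the box's front, 127 mm up when shut; it moves on a circle of 218 mm about the hinge. Its axes are the lid's (x from the handle to the hinge). The small wire loop on the box front below it is only for show
- lid_hinge_line (a point): point on the lid's hinge axis (along the box's y), midway between the sides, 68 mm behind the box origin, 121 mm above the worktop
- knee_knob (a point): middle of the black knob on the stay's knee: 18 mm thick, 50 mm long, 24 mm collars at its ends, along the box's y, 79 mm out from the right side; pinch it from above across the box's x. It swings on a circle of 98 mm about the stay's lower pivot. Lid shut: 118 mm before the box origin, 66 to 80 mm up. Locked: 30 to 42 mm behind the origin, about 120 mm up
- stay_pin (a point): pin joining the stay to the lid's right edge, 100 mm from the hinge, between rubber buffers, 117.6 mm from the handle along the lid. It yields along the lid 1 mm per 27 N; over 2 mm (about 15 N at the handle against the straight or locked stay) strains the stay. To unlock, lift the knob up and forward, 2 to 8 N; lid rises 0.12 rad, then comes down with the knob, which carries up to 13 N
- box_floor (a point): free point on the inner floor of the box, 60 mm before the box origin, midway between the sides; a good place for the cake, clear of the open lid, which leans forward over the rear of the box
- cake_block: the tall, block-shaped piece of blueberry cake standing on the green tray: 57 (x) x 52 (y) x 83 (z) mm, narrowing a little to the top, rigid, 45 to 90 g; origin at the centre of its underside, z up. It can be gripped from above across x or y, some 55 mm above its underside.
- cake_low: the low, crusty end piece of cake on the same tray, 82 x 76 x 46 mm, about 150 mm from the tall one; either may be the nearer to the box. Origin at the centre of its underside. Not to be moved.
- tub: round white lidded tub, 119 mm wide, 51 mm high, behind the stay to the right of the box; origin at the centre of its underside. Not to be moved.
- stay_slot (a point): middle of the slotted plate of the stay on the box's right face, 25 mm before the box origin, 42 mm up. The stay is two equal flat links with a knee. Its lower pivot is clamped in this slot up to 7 mm above or below the middle, unknown and different each time, so the lid angle at which the stay is straight (1.31 to 1.58 rad) must be felt: there the force to lift the lid begins to rise

How it is judged:
On the way, in this order (a step that is already met when the one before it is completed fails the run):
1. the lid stands open on its locked stay, untouched (value of joint cake_box_lid above 1.1 rad and x of knee_knob in the frame of cake_box above 0.024 m and velocity of joint cake_box_lid between -0.1 and 0.1 rad/s and contact force between each of the arm, the fingers and cake_box below 0.5 N), for 0.4 s.
2. the tall block of cake stands upright on the box floor, let go, with the lid still standing open (value of joint cake_box_lid above 1.1 rad and x of knee_knob in the frame of cake_box above 0.024 m and x of cake_block in the frame of cake_box between -0.11 and 0.065 m and y of cake_block in the frame of cake_box between -0.16 and 0.16 m and z of cake_block in the frame of cake_box below 0.012 m and angle between cake_block's own z axis and vertical below 0.2 rad and linear speed of cake_block below 0.02 m/s and contact force between the fingers and cake_block below 0.1 N), for 0.3 s.
At the end, for the whole second after the job is handed in: the lid is fully shut (under 0.02 rad) and still, and the tall block of cake is inside the box, at rest, upright (within 0.2 rad) on the box floor (underside under 12 mm) (value of joint cake_box_lid below 0.02 rad and velocity of joint cake_box_lid between -0.05 and 0.05 rad/s and x of cake_block in the frame of cake_box between -0.11 and 0.065 m and y of cake_block in the frame of cake_box between -0.16 and 0.16 m and z of cake_block in the frame of cake_box below 0.012 m and angle between cake_block's own z axis and vertical below 0.2 rad and linear speed of cake_block below 0.02 m/s); the robot touches nothing.
It fails at once if the stay is strained: its pin is forced more than 2 mm along the lid out of its rest place (x of stay_pin in the frame of lid_handle above 0.1196 m or x of stay_pin in the frame of lid_handle below 0.1156 m).
It fails at once if the lid slams: it closes faster than 3 rad/s (velocity of joint cake_box_lid below -3 rad/s).
It fails at once if the block of cake is dropped: not held and moving faster than 0.7 m/s (linear speed of cake_block above 0.7 m/s and contact force between the fingers and cake_block below 0.05 N).
It fails at once if the low piece of cake or the tub is moved more than 30 mm (distance of any of cake_low, tub from where it was at the start of the episode above 0.03 m).
It also fails if it takes over 72 s, if anything falls off the work surface, if the arm or the gripper's body presses on something with over 40 N, if the wrist force passes 120 N, or if a joint passes its speed limit or range.

## Robot

A 6-joint arm with a two-finger parallel gripper is mounted at the origin on a cart in front of the work surface, level with it; the furniture and walls round the work are solid. World frame = base frame: x ahead of the robot, y to its left, z up, the work surface at z = 0. Lengths are in m, angles in rad, forces in N, time in s.
With the tool pointing down it reaches from about 0.35 to 1 m from the base axis. Payload 7.1 kg.
Tool frame: the origin (TCP) lies on the centre line of the jaws, within the pads' length; the fingertips stand 25 mm ahead of it and the grasp point (between the pads) lies 6 mm ahead of it; x points along the fingers, z is the direction in which the jaws open and shut, and the axes are right-handed (so a half turn about x gives the same grasp; the last joint's range is limited). The gripper opens to 85 mm and grips with 20 to 120 N. Pads are 22 mm wide; open, the fingers measure 114 mm over their backs; the gripper's body (76 mm by 85 mm) begins 54 mm behind the grasp point. The pads swing forward as they close: fully open they stand 13 mm farther back than shut.
Start: joints at [1.1, 0.423, 1.63, -0, 1.089, -0.019], TCP at [0.273, 0.562, 0.256] pointing down, gripper open.
Joint ranges: [-3, 3], [-0.9, 2.11], [0.09, 2.58], [-1.31, 4.45], [0.11, 2.69], [-2.54, 2.54]. Speed limits (rad/s): [2.39, 2.39, 3.01, 3.14, 3.14, 3.14].

## Interface

Orientations are given as a rotation vector (axis times angle).
In Python, from rig import readout, optics, manip gives the robot as it stands.
- The arm moves only by the shell command python3 -m pendant 'ROWS'. ROWS is JSON, a list of rows, each a list of 5 numbers: the opening, from -1 (shut) to 1 (fully open), then the shift along the tool's x, y, z in mm, then the turn about the tool's x in rad. A call has 1 to 12 rows; each row is the pose to reach, as a shift and turn from the pose commanded when the call began, along the tool's axes at that moment; what a row does not reach only later rows make up. A row lasts 1/8 s, in which the tool goes at most 62.5 mm and 10.7 degrees, less where a joint would pass 70% of its speed; a pose out of reach is approached as far as the arm can. A call with a gripper value outside its range is refused whole. The fingers move at their own pace and stop on an object; the grip force is fixed at half the most. Time passes only in rows, so rows that repeat a pose let the fingers close. It gives the time, the measured TCP pose, the force and the opening at its end, in the units of the state.
- readout.get_state(): the state, without advancing time (a new reading comes with each control period).
- optics.read_camera(name): name is "scene" or "top" or "wrist"; returns a dict with "image" (384x512x3 uint8, blue, green, red), "depth" (384x512 float32, m along the optical axis (not along the pixel's ray), 0 where there is no reading), "fx", "fy", "cx", "cy" (pixels), "world_to_cam" (4x4, takes a point from world to camera coordinates). Camera axes: x right, y down, z forward; pixel columns grow to the right and rows downward; lengths in m; the calibration is good to about 2 mm. A picture is of the moment at which its call begins.
- manip.job_done(): hands the job in, once; it reports no verdict.
The state is a dict: "clock": time; "joints": joint angles; "joint_velocities": joint speeds; "tau": joint torques, N m; "tool_pos": TCP position; "tcp_rot": TCP orientation; "ft_force": force on the tool from outside, world axes, zero at the start; "ft_torque": the same for the moment, N m; "opening": finger opening in m.
Only numpy, scipy, OpenCV 4.12 (cv2) and the standard library are available. Lean on these libraries where they do the work, as an engineer would, in place of code of your own. Each camera call takes 0.05 s, during which the arm holds its last target.

## Working session

There is one attempt and no reset: what is moved stays moved. The work goes in short steps, Python scripts to look and compute and a shell command to move; the robot and the scene stay as the last step left them, time stands still between calls to the robot, and variables do not carry over. Pictures are saved under pics/ and viewed, and the job is handed in when it is done.

```bash
ls -la; mkdir -p pics; cat > h.py <<'E'
import numpy as np, cv2
from rig import readout, optics, manip
def snap(name,fn):
    d=optics.read_camera(name); cv2.imwrite('pics/'+fn,d['image']); return d
def pts(d):
    z=d['depth']; v,u=np.indices(z.shape)
    P=np.stack([(u-d['cx'])/d['fx']*z,(v-d['cy'])/d['fy']*z,z,np.ones_like(z)],-1)
    return (P@np.linalg.inv(np.array(d['world_to_cam'])).T)[...,:3]
E
python3 - <<'E'
from h import *
for n in ['scene','top','wrist']:
    d=snap(n,n+'0.png'); np.savez('/tmp/'+n+'0.npz',**d); 
    print(n,d['fx'],d['cx'],d['cy'],np.linalg.inv(d['world_to_cam']).round(3).tolist())
print(readout.get_state())
E
```

```text
total 12
drwxr-xr-x  3 agent agent 4096 Dec  6 19:28 .
drwxr-xr-x 23 root  root  4096 Dec  6 19:28 ..
drwxr-xr-x  2 agent agent 4096 Dec  6 19:28 pics
scene 408.24463136892024 256.4593432231933 191.32041488036575 [[0.553, -0.516, 0.655, -0.22], [-0.833, -0.361, 0.419, -0.629], [0.02, -0.777, -0.629, 0.898], [0.0, 0.0, 0.0, 1.0]]
top 363.7551405710469 258.67727677159894 189.45992809937158 [[-0.008, -0.99, 0.137, 0.489], [-1.0, 0.008, -0.004, -0.058], [0.003, -0.137, -0.99, 0.993], [0.0, 0.0, 0.0, 1.0]]
wrist 269.72778373653864 258.45476529822827 192.25276457439412 [[0.436, 0.863, 0.254, 0.209], [0.9, -0.418, -0.124, 0.592], [-0.001, 0.283, -0.959, 0.373], [0.0, 0.0, 0.0, 1.0]]
{'clock': 0.15, 'joints': array([ 1.09998964e+00,  4.23732488e-01,  1.63048412e+00,  9.44304852e-07,
        1.08861806e+00, -1.90207844e-02]), 'joint_velocities': array([-0.00023981, -0.00152006, -0.00184146, -0.00021541,  0.00189621,
        0.00030232]), 'tau': array([-1.52962352e-04, -5.57771516e+01, -2.82017148e+01, -7.52319465e-05,
        4.78148679e-03,  4.01410659e-05]), 'tool_pos': array([0.27266979, 0.56195165, 0.25569421]), 'tcp_rot': array([-0.87096824,  1.39078285,  0.86992134]), 'ft_force': array([ 0.58070525, -0.13808327,  0.79506748]), 'ft_torque': array([ 0.05202773,  0.04524675, -0.02489557]), 'opening': 0.08506989538067118}
```

View pics/scene0.png

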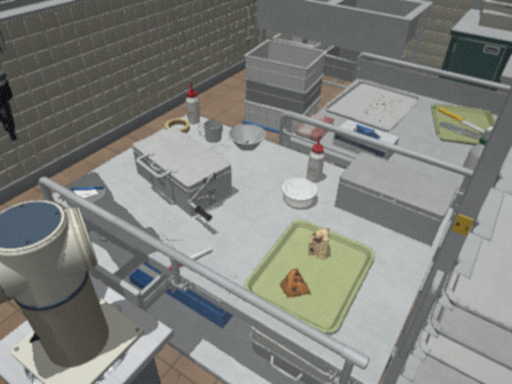

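View pics/top0.png

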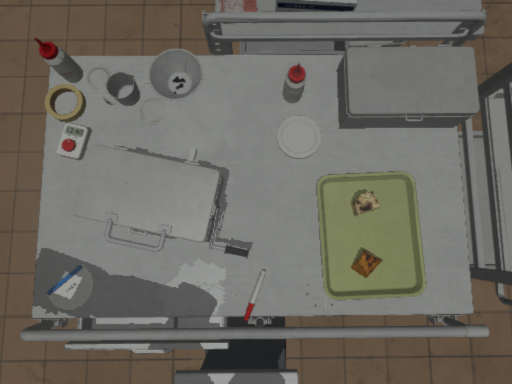

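View pics/wrist0.png

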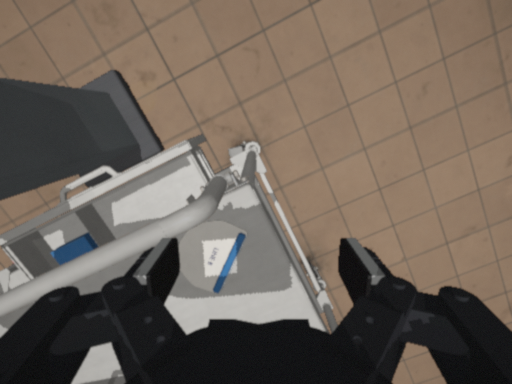

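Scene: steel box at top-view (150,195), with its handle bar near (136,243), the black knob at (237,251), the tray at right with the tall cake probably at (365,203) and the low one at (366,263). There is a horizontal rail in front. I'll enlarge the relevant areas.

```bash
python3 - <<'E'
from h import *
d=dict(np.load('/tmp/top0.npz')); im=d['image']; P=pts(d)
a=cv2.resize(im[140:265,65:260],None,fx=4,fy=4,interpolation=cv2.INTER_CUBIC); cv2.imwrite('pics/topbox.png',a[:600])
a=cv2.resize(im[160:310,305:435],None,fx=4,fy=4,interpolation=cv2.INTER_CUBIC); cv2.imwrite('pics/toptray.png',a)
for (u,v) in [(136,243),(115,237),(160,245),(237,251),(230,250),(245,252),(365,203),(366,263),(299,137),(250,333),(100,333),(400,333),(150,190),(90,195),(210,205),(300,200)]:
    print((u,v),P[v,u].round(4), d['depth'][v,u].round(3))
E
```

```text
(136, 243) [0.4838 0.2258 0.134 ] 0.849
(115, 237) [0.4996 0.3264 0.0023] 0.981
(160, 245) [0.4787 0.1702 0.1318] 0.851
(237, 251) [ 0.4619 -0.0071  0.0822] 0.899
(230, 250) [0.4645 0.0103 0.0813] 0.9
(245, 252) [ 0.4593 -0.0268  0.0824] 0.898
(365, 203) [ 0.5798 -0.3334  0.0685] 0.93
(366, 263) [ 0.4276 -0.3361  0.0428] 0.934
(299, 137) [ 0.7614 -0.1715  0.0455] 0.977
(250, 333) [ 0.2752 -0.0389  0.113 ] 0.843
(100, 333) [0.2782 0.3083 0.1124] 0.842
(400, 333) [ 0.2713 -0.3878  0.11  ] 0.846
(150, 190) [0.6088 0.1979 0.1318] 0.869
(90, 195) [0.5982 0.3413 0.1296] 0.869
(210, 205) [0.5723 0.055  0.1264] 0.87
(300, 200) [ 0.5963 -0.1755 -0.    ] 0.999
```

```bash
python3 - <<'E'
from h import *
d=dict(np.load('/tmp/scene0.npz')); im=d['image']; P=pts(d)
a=cv2.resize(im[110:240,120:280],None,fx=4.6,fy=4.6,interpolation=cv2.INTER_CUBIC); cv2.imwrite('pics/scbox.png',a[:598])
E
```

```text
(no output)
```

View pics/topbox.png

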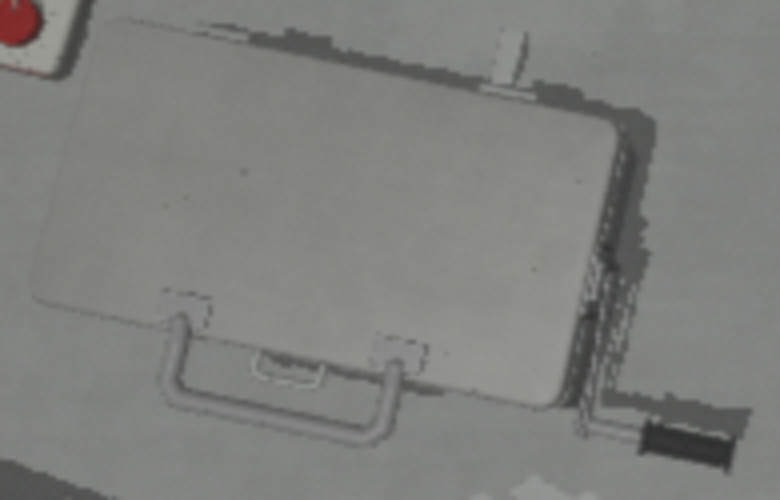

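View pics/toptray.png

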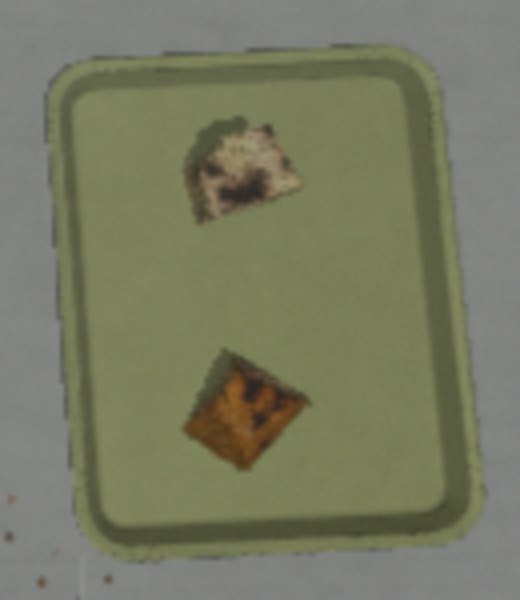

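View pics/scbox.png

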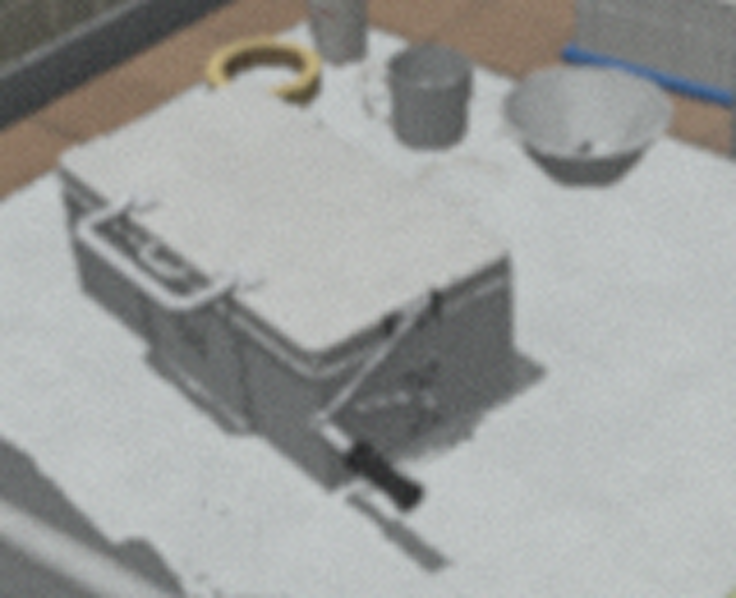

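```bash
python3 - <<'E'
from h import *
from scipy import ndimage as nd
for cam in ['top','scene']:
    d=dict(np.load(f'/tmp/{cam}0.npz')); P=pts(d); z=P[...,2]; im=d['image'].astype(int)
    m=(z>0.118)&(z<0.145)&(P[...,1]>0)&(P[...,1]<0.45)&(P[...,0]>0.42)&(P[...,0]<0.8)
    l,n=nd.label(m); k=1+np.argmax(nd.sum(m,l,range(1,n+1))); m=l==k
    X=P[m]
    # top lid plane
    lid=nd.binary_opening(m,np.ones((9,9)))
    Q=P[lid]; r=cv2.minAreaRect((Q[:,:2]*1000).astype(np.float32)); print(cam,'lid rect',r, 'z',np.median(Q[:,2]))
    # handle: in front
    box=cv2.boxPoints(r)/1000
    print(box.round(4).tolist())
    H=P[m&~nd.binary_dilation(lid,np.ones((5,5)))]
    # black knob
    kb=(im.max(2)<60)&(z>0.06)&(z<0.1)&(P[...,1]>-0.06)&(P[...,1]<0.05)&(P[...,0]>0.40)&(P[...,0]<0.55)
    K=P[kb]; c,s,a=cv2.minAreaRect((K[:,:2]*1000).astype(np.float32)); print('knob',kb.sum(),K.mean(0).round(4),np.percentile(K[:,2],[5,50,95]).round(4),c,s,a)
    V=np.linalg.svd(K[:,:2]-K[:,:2].mean(0),full_matrices=False)[2][0]; print('knob dir',np.degrees(np.arctan2(V[1],V[0])))
    # bar: front-most per y
    yaw=None
    np.save(f'/tmp/H_{cam}.npy',H)
    if len(H):
        c,s,a=cv2.minAreaRect((H[:,:2]*1000).astype(np.float32)); print('H',len(H),c,s,a)
E
```

```text
top lid rect ((606.42822265625, 205.10533142089844), (334.3426208496094, 187.03775024414062), 77.31205749511719) z 0.1294395231359307
[[0.47850000858306885, 0.06260000169277191], [0.6608999967575073, 0.0215000007301569], [0.7343999743461609, 0.34769999980926514], [0.5519000291824341, 0.388700008392334]]
knob 126 [ 0.4622 -0.005   0.0809] [0.0778 0.0811 0.0844] (462.2112121582031, -5.620241165161133) (53.46379852294922, 15.320155143737793) 79.73210906982422
knob dir -102.09508507927256
H 472 (549.3234252929688, 150.23818969726562) (156.67135620117188, 294.9215087890625) 41.55617904663086
scene lid rect ((598.0560302734375, 204.4767303466797), (336.3748474121094, 197.48715209960938), 77.98220825195312) z 0.12968417715164293
[[0.46650001406669617, 0.060499999672174454], [0.659600019454956, 0.01940000057220459], [0.7297000288963318, 0.3483999967575073], [0.5364999771118164, 0.3894999921321869]]
knob 64 [ 0.4554 -0.0065  0.0798] [0.0744 0.0802 0.0842] (455.92138671875, -6.703952789306641) (58.602352142333984, 19.06010627746582) 72.96920013427734
knob dir -102.68007730081108
H 278 (534.4448852539062, 186.67384338378906) (153.21099853515625, 357.13739013671875) 15.927177429199219
```

```bash
python3 - <<'E'
from h import *
d=dict(np.load('/tmp/top0.npz')); P=pts(d); X=P.reshape(-1,3)
th=np.radians(-12.4); ex=np.array([np.cos(th),np.sin(th)]); ey=np.array([-np.sin(th),np.cos(th)])
m=(X[:,2]>.115)&(X[:,2]<.15)&(X[:,0]>.4)&(X[:,0]<.8)&(X[:,1]>-.05)&(X[:,1]<.45)
Q=X[m]; a=Q[:,:2]@ex; b=Q[:,:2]@ey
print('ranges',np.percentile(a,[0.1,1,50,99,99.9]).round(4),np.percentile(b,[0.1,.5,99.5,99.9]).round(4))
h,e=np.histogram(a,np.arange(.35,.65,.004)); print(dict(zip(e.round(3),h)))
# bar points: 
sel=(a<np.percentile(a,1)+.012)
B=Q[sel]; 
for i in range(3):
    p=np.polyfit(b[sel],a[sel],1); r=np.abs(a-np.polyval(p,b)); 
    sel=(r<.009)&(a<.46)
print(sel.sum(),p,np.degrees(np.arctan(-p[0])),b[sel].min(),b[sel].max(),Q[sel][:,2].max(),np.median(Q[sel][:,2]))
# lid front edge line, right edge
for lo in np.arange(b.min(),b.max(),.02):
    s=(b>lo)&(b<lo+.02); aa=np.sort(a[s]); print(round(lo+.01,3),aa[:2].round(4),aa[-2:].round(4))
print('rows')
for lo in np.arange(.50,.63,.02):
    s=(a>lo)&(a<lo+.02); bb=np.sort(b[s]); print(round(lo+.01,3),bb[:2].round(4),bb[-2:].round(4))
E
```

```text
ranges [0.4144 0.4188 0.5401 0.6348 0.6414] [0.1583 0.1666 0.4945 0.4967]
{np.float64(0.35): np.int64(0), np.float64(0.354): np.int64(0), np.float64(0.358): np.int64(0), np.float64(0.362): np.int64(0), np.float64(0.366): np.int64(0), np.float64(0.37): np.int64(0), np.float64(0.374): np.int64(0), np.float64(0.378): np.int64(0), np.float64(0.382): np.int64(0), np.float64(0.386): np.int64(0), np.float64(0.39): np.int64(0), np.float64(0.394): np.int64(0), np.float64(0.398): np.int64(0), np.float64(0.402): np.int64(0), np.float64(0.406): np.int64(0), np.float64(0.41): np.int64(2), np.float64(0.414): np.int64(85), np.float64(0.418): np.int64(100), np.float64(0.422): np.int64(99), np.float64(0.426): np.int64(23), np.float64(0.43): np.int64(19), np.float64(0.434): np.int64(19), np.float64(0.438): np.int64(37), np.float64(0.442): np.int64(40), np.float64(0.446): np.int64(24), np.float64(0.45): np.int64(27), np.float64(0.454): np.int64(90), np.float64(0.458): np.int64(226), np.float64(0.462): np.int64(231), np.float64(0.466): np.int64(232), np.float64(0.47): np.int64(235), np.float64(0.474): n
[... 1836 characters left out ...]
4] [0.6351 0.6355]
0.306 [0.4144 0.4145] [0.6351 0.6359]
0.326 [0.414  0.4144] [0.6349 0.6358]
0.346 [0.4137 0.4142] [0.6351 0.6352]
0.366 [0.4141 0.4142] [0.6342 0.6349]
0.386 [0.414  0.4144] [0.6348 0.6353]
0.406 [0.4182 0.4205] [0.6415 0.6421]
0.426 [0.4567 0.4567] [0.6413 0.6415]
0.446 [0.4564 0.4569] [0.6402 0.6402]
0.466 [0.4567 0.4572] [0.6354 0.6356]
0.486 [0.4565 0.457 ] [0.6331 0.6336]
0.506 [0.4674 0.4697] [0.6218 0.6274]
rows
0.51 [0.1582 0.1584] [0.4971 0.4979]
0.53 [0.1555 0.1557] [0.4964 0.4972]
0.55 [0.158  0.1587] [0.4972 0.4976]
0.57 [0.1693 0.1703] [0.4965 0.4966]
0.59 [0.1707 0.1709] [0.4964 0.4965]
0.61 [0.1705 0.1709] [0.4973 0.4974]
0.63 [0.1715 0.1718] [0.4957 0.4958]
```

```bash
python3 - <<'E'
from h import *
from scipy import ndimage as nd
from scipy.spatial.transform import Rotation as R
S=readout.get_state(); print(R.from_rotvec(S['tcp_rot']).as_matrix().round(4).tolist())
for cam in ['top','scene']:
    d=dict(np.load(f'/tmp/{cam}0.npz')); P=pts(d); X=P.reshape(-1,3); z=P[...,2]
    m=(z>.014)&(P[...,1]<-.22)&(P[...,1]>-.46)&(P[...,0]>.36)&(P[...,0]<.68)
    l,n=nd.label(m)
    for k in range(1,n+1):
        s=l==k
        if s.sum()<60: continue
        Q=P[s]; print(cam,k,s.sum(),Q.mean(0).round(3),'zmax',np.percentile(Q[:,2],[50,98,100]).round(4), Q.min(0).round(3),Q.max(0).round(3))
        if Q[:,2].max()>.04:
          for f in (.03,.045,.06,.07):
            T=Q[Q[:,2]>f]
            if len(T)>8: print('   >',f,len(T),cv2.minAreaRect((T[:,:2]*1000).astype(np.float32)))
    t=(X[:,0]>.72)&(X[:,0]<.85)&(X[:,1]<-.09)&(X[:,1]>-.25)&(X[:,2]>.03); print('tub',X[t].mean(0).round(3),X[t].min(0).round(3),X[t].max(0).round(3))
E
```

```text
[[-0.0006, -0.8997, 0.4366], [-0.0011, 0.4366, 0.8997], [-1.0, 0.0, -0.0012]]
top 1 891 [ 0.574 -0.283  0.019] zmax [0.019  0.0231 0.025 ] [ 0.36  -0.459  0.014] [ 0.672 -0.22   0.025]
top 3 436 [ 0.58  -0.334  0.065] zmax [0.0677 0.0822 0.0854] [ 0.552 -0.368  0.015] [ 0.609 -0.309  0.085]
   > 0.03 414 ((582.2766723632812, -335.5983581542969), (46.76832580566406, 55.62358474731445), 16.5960636138916)
   > 0.045 391 ((582.3125, -335.1973571777344), (45.999229431152344, 55.5279655456543), 17.771509170532227)
   > 0.06 325 ((581.7280883789062, -334.8231506347656), (47.69585418701172, 50.95777130126953), 25.065261840820312)
   > 0.07 185 ((585.6976318359375, -343.5502014160156), (48.89680099487305, 31.621986389160156), 27.73712730407715)
top 4 439 [ 0.427 -0.339  0.033] zmax [0.0356 0.045  0.049 ] [ 0.39  -0.382  0.014] [ 0.462 -0.309  0.049]
   > 0.03 298 ((430.0511474609375, -338.43878173828125), (47.06686782836914, 51.52174758911133), 49.43564987182617)
   > 0.045 9 ((441.84869384765625, -329.6144714355469), (12.986055374145508, 17.509424209594727), 87.43798065185547)
tub [ 0.767 -0
[... 231 characters left out ...]
290496826172, 54.83001708984375), 16.482229232788086)
   > 0.045 312 ((579.7079467773438, -336.8980407714844), (50.17290496826172, 54.83001708984375), 16.482229232788086)
   > 0.06 215 ((579.2105712890625, -335.7172546386719), (53.209861755371094, 47.58195495605469), 29.965534210205078)
   > 0.07 105 ((583.7552490234375, -345.854736328125), (50.95730209350586, 25.47726058959961), 29.965534210205078)
scene 5 460 [ 0.419 -0.346  0.031] zmax [0.0329 0.0444 0.0466] [ 0.387 -0.385  0.014] [ 0.457 -0.311  0.047]
   > 0.03 269 ((425.9418029785156, -340.4172668457031), (52.89561080932617, 52.897708892822266), 53.28407287597656)
tub [ 0.766 -0.173  0.045] [ 0.721 -0.23   0.031] [ 0.821 -0.113  0.054]
```

```bash
python3 - <<'E'
from h import *
d=dict(np.load('/tmp/scene0.npz')); im=d['image']
a=cv2.resize(im[215:320,265:365],None,fx=5.5,fy=5.5,interpolation=cv2.INTER_CUBIC); cv2.imwrite('pics/sccake.png',a)
E
```

```text
(no output)
```

View pics/sccake.png

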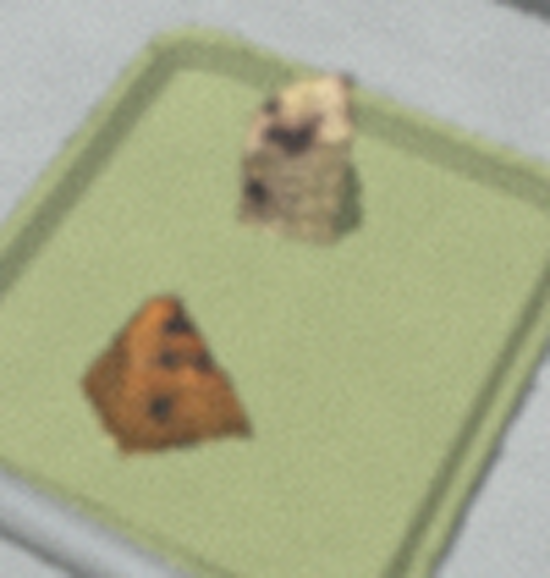

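Measured: box origin ≈ (0.629, 0.204), yaw ≈ −12.4°. The handle bar is at (0.4825, 0.2364, 0.127), matching its stated height. The tall cake is at ≈(0.582, −0.335) on the far side of the tray. First I'll move over the handle with the jaws along the box's x.

```bash
python3 -m pendant '[[-0.35,10,-41,-25,0.167],[-0.35,20,-83,-50,0.334],[-0.35,30,-124,-75,0.501],[-0.35,45,-166,-101,0.668],[-0.35,45,-207,-126,0.835],[-0.35,45,-248,-151,1.0],[-0.35,45,-290,-176,1.167],[-0.35,45,-331,-201,1.335],[-0.35,45,-331,-201,1.335],[-0.35,45,-331,-201,1.335]]'
cat >> h.py <<'E'
from scipy.spatial.transform import Rotation as Rot
TH=np.radians(-12.4); EX=np.array([np.cos(TH),np.sin(TH)]); EY=np.array([-np.sin(TH),np.cos(TH)])
A0,B0=.5705,.334
def b2w(x,y,z): p=(A0+x)*EX+(B0+y)*EY; return np.array([p[0],p[1],z])
def w2b(p): p=np.asarray(p); return np.array([p[:2]@EX-A0,p[:2]@EY-B0,p[2]])
def st():
    s=readout.get_state(); M=Rot.from_rotvec(s['tcp_rot']).as_matrix()
    print('t',round(s['clock'],2),'tcp',s['tool_pos'].round(4),'box',w2b(s['tool_pos']).round(4),'zyaw',np.degrees(np.arctan2(M[1,2],M[0,2])).round(2),'F',s['ft_force'].round(2),'op',round(s['opening'],4))
    return s,M
def togo(target,yaw=None):
    s,M=st(); d=(np.asarray(target)-s['tool_pos'])@M*1000
    print('shift mm',d.round(1), 'turn', None if yaw is None else round(np.arctan2(M[1,2],M[0,2])-yaw,3))
E
python3 - <<'E'
from h import *
togo(b2w(-.150,0.0,.137),TH)
d=snap('wrist','w1.png'); d=snap('top','t1.png')
E
```

```text
clock: 1.4
tool_pos: [0.4826, 0.2369, 0.2111]
tcp_rot: [0.169, 1.565, -0.169]
ft_force: [0.1, 1.1, 0.5]
opening: 0.0281
t 1.4 tcp [0.4826 0.2369 0.2111] box [-0.15    0.001   0.2111] zyaw -12.36 F [0.15 1.09 0.51] op 0.0281
shift mm [74.1 -1.   0.1] turn 0.001
```

View pics/w1.png

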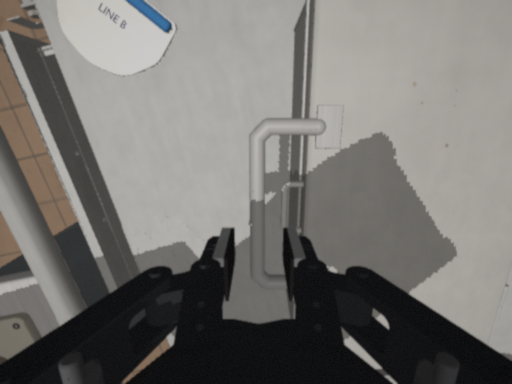

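View pics/t1.png

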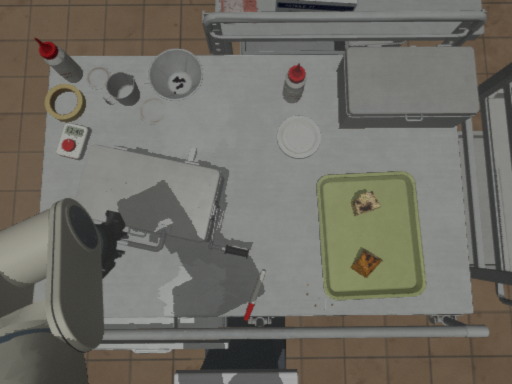

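The bar (pixel column 258) is centred between the fingers (228 and 290). I'll descend and close.

```bash
python3 -m pendant '[[-0.35,40,-1,0,0],[-0.35,74,-1,0,0],[-0.35,74,-1,0,0],[-1,74,-1,0,0],[-1,74,-1,0,0],[-1,74,-1,0,0],[-1,74,-1,0,0]]'
python3 - <<'E'
from h import *
st(); d=snap('wrist','w2.png')
E
```

```text
clock: 2.38
tool_pos: [0.4814, 0.237, 0.1383]
tcp_rot: [0.17, 1.566, -0.169]
ft_force: [-5.9, 4.5, -3.6]
opening: 0.0099
t 2.38 tcp [0.4814 0.237  0.1383] box [-0.1512  0.0008  0.1383] zyaw -12.37 F [-5.91  4.46 -3.64] op 0.0099
```

View pics/w2.png

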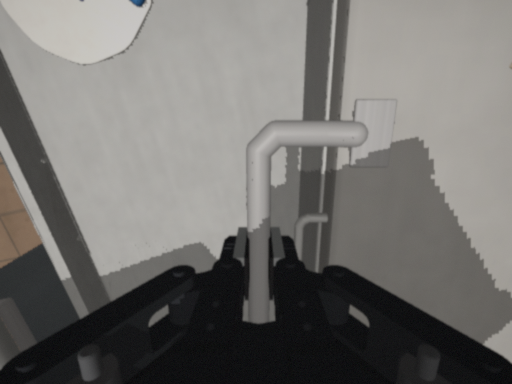

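```bash
python3 - <<'E'
import numpy as np
for t in [.1,.2,.3,.4,.5,.6,.7,.8,.9,1.0,1.1,1.15,1.2,1.25,1.3,1.35,1.4,1.45,1.5,1.55]:
    f=t+.0275; print(t, 'down',round(-(6+218.1*0+ (218.1*np.sin(f)-6)-0)+0-0+0,1)+6-6, round(-(218.1*np.sin(f)-6),1),'z',round(218-218.1*np.cos(f),1))
E
```

```text
0.1 down -27.7 -21.7 z 1.7
0.2 down -49.2 -43.2 z 5.5
0.3 down -70.2 -64.2 z 11.5
0.4 down -90.4 -84.4 z 19.5
0.5 down -109.8 -103.8 z 29.5
0.6 down -128.1 -122.1 z 41.4
0.7 down -145.0 -139.0 z 55.1
0.8 down -160.6 -154.6 z 70.4
0.9 down -174.5 -168.5 z 87.2
1.0 down -186.7 -180.7 z 105.3
1.1 down -197.0 -191.0 z 124.5
1.15 down -201.4 -195.4 z 134.4
1.2 down -205.4 -199.4 z 144.6
1.25 down -208.8 -202.8 z 154.9
1.3 down -211.7 -205.7 z 165.5
1.35 down -214.0 -208.0 z 176.1
1.4 down -215.9 -209.9 z 186.9
1.45 down -217.2 -211.2 z 197.7
1.5 down -217.9 -211.9 z 208.6
1.55 down -218.1 -212.1 z 219.5
```

```bash
python3 -m pendant '[[-1,-11,0,-1,0],[-1,-22,0,0.5,0],[-1,-43,0,4.5,0],[-1,-64,0,10.5,0],[-1,-84,0,18.5,0],[-1,-104,0,28.5,0],[-1,-104,0,28.5,0]]'
python3 - <<'E'
from h import *
st(); d=snap('scene','s3.png')
E
```

```text
clock: 3.3
tool_pos: [0.5103, 0.2306, 0.2442]
tcp_rot: [0.172, 1.564, -0.168]
ft_force: [-6.3, 5.3, 0.2]
opening: 0.0094
t 3.3 tcp [0.5103 0.2306 0.2442] box [-0.1216  0.0008  0.2442] zyaw -12.41 F [-6.34  5.26  0.22] op 0.0094
```

View pics/s3.png

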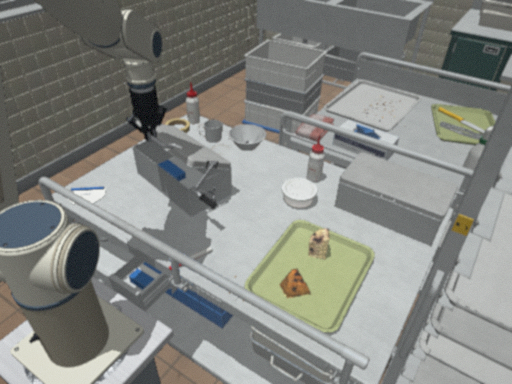

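```bash
python3 -m pendant '[[-1,-9,0.6,4,0],[-1,-18,0.6,10.5,0],[-1,-35,0.6,24,0],[-1,-51,0.6,39.5,0],[-1,-65,0.6,56,0],[-1,-77,0.6,74.5,0],[-1,-87,0.6,93.5,0],[-1,-91.5,0.6,103.5,0],[-1,-91.5,0.6,103.5,0]]'
python3 - <<'E'
from h import *
s,M=st(); f=s['ft_force']; print('Fbox',f[:2]@EX,f[:2]@EY,f[2]); d=snap('top','t4.png'); snap('scene','s4.png')
E
```

```text
clock: 4.47
tool_pos: [0.6123, 0.2084, 0.3375]
tcp_rot: [0.172, 1.562, -0.168]
ft_force: [-9.1, 1.1, 15.9]
opening: 0.0098
t 4.47 tcp [0.6123 0.2084 0.3375] box [-0.0172  0.001   0.3375] zyaw -12.4 F [-9.07  1.07 15.87] op 0.0098
Fbox -9.090745999506096 -0.8992164880306067 15.871882730961078
```

View pics/t4.png

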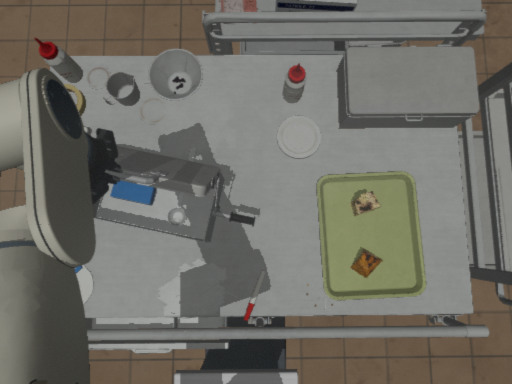

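View pics/s4.png

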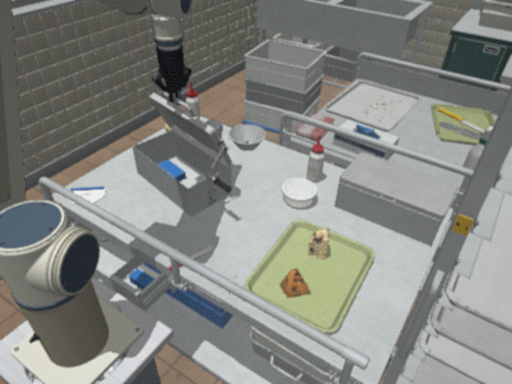

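Lid at ~1.15 rad; the inside shows a blue and white item at (133,192) and a small round one at (178,215). The radial force says my arc is about 4 mm low, so I'll relax that before feeling for the stop.

```bash
python3 -m pendant '[[-1,-4,0,1,0],[-1,-4,0,1,0]]'
python3 - <<'E'
from h import *
s,M=st(); f=s['ft_force']; print('Fbox',f[:2]@EX,f[:2]@EY,f[2])
E
```

```text
clock: 4.82
tool_pos: [0.6127, 0.2083, 0.3378]
tcp_rot: [0.17, 1.564, -0.169]
ft_force: [-3.5, 4.3, -0.0]
opening: 0.0092
t 4.83 tcp [0.6127 0.2083 0.3378] box [-0.0168  0.001   0.3378] zyaw -12.38 F [-3.52  4.34 -0.05] op 0.0092
Fbox -4.374391459720805 3.4814894202397926 -0.048044558826303874
```

```bash
python3 -m pendant '[[-1,-4,0,10,0],[-1,-7.4,0,20.5,0],[-1,-7.4,0,20.5,0]]'
python3 - <<'E'
from h import *
s,M=st(); f=s['ft_force']; print('Fbox',f[:2]@EX,f[:2]@EY,f[2])
E
```

```text
clock: 5.2
tool_pos: [0.6342, 0.2035, 0.3464]
tcp_rot: [0.171, 1.561, -0.169]
ft_force: [-3.2, 3.5, 7.5]
opening: 0.0095
t 5.2 tcp [0.6342 0.2035 0.3464] box [0.0052 0.001  0.3464] zyaw -12.39 F [-3.17  3.5   7.5 ] op 0.0095
Fbox -3.85248879191065 2.739125915681113 7.503407564653784
```

```bash
python3 -m pendant '[[-1,-3.5,0,6,0],[-1,-5.5,0,12.5,0],[-1,-5.5,0,12.5,0]]'
python3 - <<'E'
from h import *
s,M=st(); f=s['ft_force']; print('Fbox',f[:2]@EX,f[:2]@EY,f[2])
E
```

```text
clock: 5.58
tool_pos: [0.6454, 0.2011, 0.3495]
tcp_rot: [0.17, 1.565, -0.169]
ft_force: [-0.8, 5.6, -0.9]
opening: 0.0096
t 5.58 tcp [0.6454 0.2011 0.3495] box [0.0167 0.001  0.3495] zyaw -12.39 F [-0.75  5.56 -0.87] op 0.0096
Fbox -1.9284978863064417 5.271616990083295 -0.8690633919855187
```

```bash
for i in 1; do python3 -m pendant '[[-1,-1,0,4,0],[-1,-1,0,4,0]]'; done
python3 -c "
from h import *
s,M=st(); f=s['ft_force']; print('Fbox',f[:2]@EX,f[:2]@EY,f[2])"
python3 -m pendant '[[-1,-0.8,0,4,0],[-1,-0.8,0,4,0]]'
python3 -c "
from h import *
s,M=st(); f=s['ft_force']; print('Fbox',f[:2]@EX,f[:2]@EY,f[2])"
```

```text
clock: 5.82
tool_pos: [0.6494, 0.2001, 0.3508]
tcp_rot: [0.17, 1.563, -0.17]
ft_force: [0.0, 3.8, -0.8]
opening: 0.0093
t 5.83 tcp [0.6494 0.2001 0.3508] box [0.0208 0.0009 0.3508] zyaw -12.39 F [ 0.02  3.84 -0.85] op 0.0093
Fbox -0.8031253348465679 3.7536031547793276 -0.8468475265759166
clock: 6.08
tool_pos: [0.6532, 0.1993, 0.3516]
tcp_rot: [0.17, 1.564, -0.169]
ft_force: [0.4, 5.4, -1.6]
opening: 0.0094
t 6.08 tcp [0.6532 0.1993 0.3516] box [0.0247 0.0009 0.3516] zyaw -12.38 F [ 0.35  5.4  -1.57] op 0.0094
Fbox -0.8123991060568121 5.346187212888044 -1.5653576788372385
```

```bash
cat > f.py <<'E'
from h import *
s,M=st(); f=s['ft_force']; print('Fbox',(f[:2]@EX).round(2),(f[:2]@EY).round(2),f[2].round(2))
E
python3 -m pendant '[[-1,-0.6,0,4,0],[-1,-0.6,0,4,0]]' >/dev/null; python3 f.py
python3 -m pendant '[[-1,-0.6,0,3.5,0],[-1,-0.6,0,3.5,0]]' >/dev/null; python3 f.py
```

```text
t 6.33 tcp [0.6568 0.1985 0.3523] box [0.0284 0.0009 0.3523] zyaw -12.38 F [-0.88  5.29 -0.89] op 0.0093
Fbox -2.0 4.98 -0.89
t 6.58 tcp [0.66   0.1978 0.3529] box [0.0316 0.0009 0.3529] zyaw -12.38 F [-0.9   5.22  0.46] op 0.0095
Fbox -2.0 4.91 0.46
```

```bash
python3 - <<'E'
from h import *
d=snap('top','t5.png'); cv2.imwrite('pics/t5c.png',cv2.resize(d['image'][120:260,90:280],None,fx=4,fy=4,interpolation=cv2.INTER_CUBIC))
E
```

View pics/t5c.png

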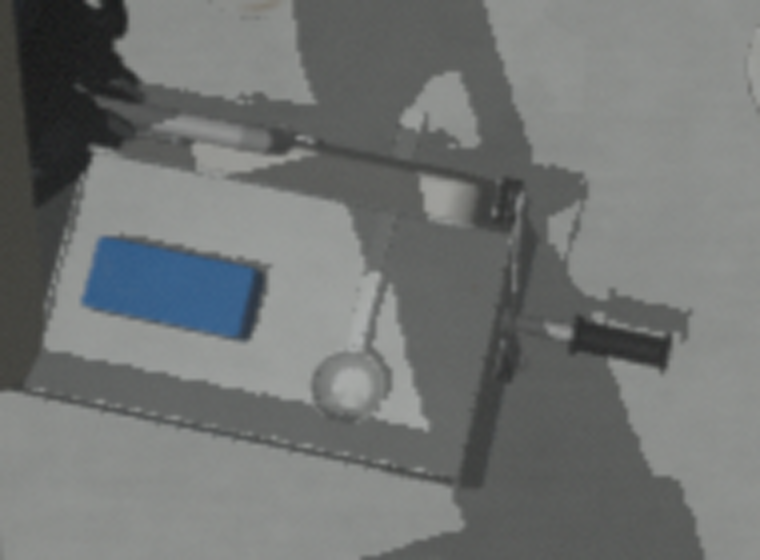

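```bash
cat >> h.py <<'E'
def knob(cam='top',d=None,save=None):
    d=d or optics.read_camera(cam)
    if save: cv2.imwrite('pics/'+save,d['image'])
    P=pts(d); im=d['image'].astype(int); X=P.reshape(-1,3); B=np.c_[X[:,:2]@EX-A0,X[:,:2]@EY-B0,X[:,2]]
    m=(im.reshape(-1,3).max(1)<62)&(B[:,1]<-.208)&(B[:,1]>-.275)&(B[:,0]>-.16)&(B[:,0]<.09)&(B[:,2]>.05)&(B[:,2]<.17)
    K=B[m]; 
    if len(K)<10: print('knob few',len(K)); return None
    print('knob',cam,m.sum(),'med',np.median(K,0).round(4),'z5/95',np.percentile(K[:,2],[5,95]).round(4),'x5/95',np.percentile(K[:,0],[5,95]).round(4),'y',np.percentile(K[:,1],[2,98]).round(4))
    return K
E
python3 - <<'E'
from h import *
knob(d=dict(np.load('/tmp/top0.npz')));knob('scene',dict(np.load('/tmp/scene0.npz')));knob();knob('scene')
E
```

```text
knob top 127 med [-0.118  -0.2398  0.0811] z5/95 [0.0777 0.0844] x5/95 [-0.1244 -0.1119] y [-0.2657 -0.2145]
knob scene 66 med [-0.1243 -0.2413  0.0802] z5/95 [0.0744 0.0842] x5/95 [-0.129  -0.1169] y [-0.2714 -0.2143]
knob top 154 med [-0.0094 -0.2378  0.1468] z5/95 [0.1434 0.1501] x5/95 [-0.016  -0.0023] y [-0.266  -0.2134]
knob scene 74 med [-0.0164 -0.2439  0.1452] z5/95 [0.1393 0.1499] x5/95 [-0.0206 -0.0087] y [-0.2714 -0.2145]
```

```bash
python3 -m pendant '[[-1,-0.7,0,4,0],[-1,-0.7,0,4,0]]' >/dev/null; python3 f.py
python3 -m pendant '[[-1,-0.5,0,3,0],[-1,-0.5,0,3,0]]' >/dev/null; python3 f.py; python3 -c "
from h import *
knob()"
```

```text
t 6.97 tcp [0.6637 0.197  0.3535] box [0.0355 0.0009 0.3535] zyaw -12.38 F [-0.8   5.12 -0.27] op 0.0097
Fbox -1.88 4.82 -0.27
t 7.22 tcp [0.6672 0.1963 0.3544] box [0.039  0.001  0.3544] zyaw -12.37 F [0.48 4.82 0.61] op 0.0098
Fbox -0.57 4.81 0.61
knob top 150 med [-0.0035 -0.2379  0.1459] z5/95 [0.1415 0.1491] x5/95 [-0.0099  0.0037] y [-0.266  -0.2133]
```

```bash
python3 -m pendant '[[-1,-0.4,0,3.5,0],[-1,-0.4,0,3.5,0]]' >/dev/null; python3 f.py
python3 -m pendant '[[-1,-0.3,0,3,0],[-1,-0.3,0,3,0]]' >/dev/null; python3 f.py; python3 -c "
from h import *
knob()"
```

```text
t 7.53 tcp [0.6706 0.1956 0.3547] box [0.0425 0.001  0.3547] zyaw -12.36 F [1.01 4.55 0.16] op 0.0089
Fbox 0.0 4.66 0.16
t 7.78 tcp [0.6734 0.1949 0.355 ] box [0.0454 0.001  0.355 ] zyaw -12.36 F [-0.17  5.78  1.03] op 0.0094
Fbox -1.41 5.61 1.03
knob top 155 med [ 0.0029 -0.2377  0.1441] z5/95 [0.1394 0.147 ] x5/95 [-0.0036  0.0103] y [-0.2659 -0.213 ]
```

```bash
python3 -m pendant '[[-1,-0.2,0,2.5,0],[-1,-0.2,0,2.5,0]]' >/dev/null; python3 f.py
python3 -m pendant '[[-1,-0.2,0,2,0],[-1,-0.2,0,2,0]]' >/dev/null; python3 f.py; python3 -c "
from h import *
knob()"
```

```text
t 8.07 tcp [0.6758 0.1945 0.3553] box [0.0478 0.001  0.3553] zyaw -12.36 F [0.04 5.14 0.96] op 0.0092
Fbox -1.06 5.03 0.96
t 8.32 tcp [0.6777 0.1941 0.3554] box [0.0497 0.001  0.3554] zyaw -12.36 F [-0.41  4.87  1.18] op 0.0095
Fbox -1.45 4.67 1.18
knob top 143 med [ 0.0097 -0.239   0.1418] z5/95 [0.1377 0.1444] x5/95 [0.0037 0.0169] y [-0.2658 -0.2136]
```

```bash
python3 -m pendant '[[-1,-0.1,0,1.5,0],[-1,-0.1,0,1.5,0]]' >/dev/null; python3 f.py; python3 -c "
from h import *
knob()"
```

```text
t 8.62 tcp [0.6789 0.1938 0.3555] box [0.0509 0.001  0.3555] zyaw -12.36 F [-1.78  4.7   2.04] op 0.0095
Fbox -2.74 4.21 2.04
knob top 144 med [ 0.0201 -0.2392  0.137 ] z5/95 [0.1331 0.1401] x5/95 [0.0139 0.0274] y [-0.2656 -0.2136]
```

```bash
python3 -m pendant '[[-1,0,0,0.8,0],[-1,0,0,0.8,0]]' >/dev/null; python3 f.py; python3 -c "
from h import *
knob()"
```

```text
t 8.93 tcp [0.6794 0.1937 0.3555] box [0.0515 0.001  0.3555] zyaw -12.36 F [-2.57  5.82  1.69] op 0.0097
Fbox -3.76 5.13 1.69
knob top 143 med [ 0.0199 -0.2395  0.1367] z5/95 [0.1327 0.1405] x5/95 [0.0135 0.027 ] y [-0.2661 -0.2139]
```

```bash
python3 -m pendant '[[-1,0,0,-1.5,0],[-1,0,0,-1.5,0]]' >/dev/null; python3 f.py; python3 -c "
from h import *
knob()"
```

```text
t 9.22 tcp [0.678  0.194  0.3555] box [0.05   0.001  0.3555] zyaw -12.36 F [-1.73  4.78  1.49] op 0.0093
Fbox -2.71 4.3 1.49
knob top 141 med [ 0.0215 -0.2397  0.1362] z5/95 [0.1334 0.1389] x5/95 [0.0152 0.0286] y [-0.2656 -0.2136]
```

```bash
python3 -m pendant '[[-1,0.2,0,-3,0],[-1,0.4,0,-6,0],[-1,0.4,0,-6,0]]' >/dev/null; python3 f.py; python3 -c "
from h import *
knob()"
```

```text
t 9.65 tcp [0.6722 0.1952 0.3549] box [0.0441 0.001  0.3549] zyaw -12.36 F [-1.12  5.27 -0.18] op 0.0096
Fbox -2.23 4.91 -0.18
knob top 144 med [ 0.0263 -0.2394  0.1336] z5/95 [0.1303 0.1363] x5/95 [0.0198 0.0334] y [-0.2658 -0.2135]
```

```bash
python3 -m pendant '[[-1,0.6,0,-5,0],[-1,1.4,0,-10,0],[-1,2.2,0,-14,0],[-1,2.2,0,-14,0]]' >/dev/null; python3 f.py; python3 -c "
from h import *
knob()"
```

```text
t 10.2 tcp [0.6589 0.1981 0.3531] box [0.0305 0.001  0.3531] zyaw -12.36 F [-0.5   5.67  1.41] op 0.0097
Fbox -1.71 5.43 1.41
knob top 147 med [ 0.0315 -0.2389  0.1296] z5/95 [0.1264 0.133 ] x5/95 [0.0249 0.0391] y [-0.2662 -0.2135]
```

```bash
python3 -m pendant '[[-1,0.5,0,-3,0],[-1,0.5,0,-3,0]]' >/dev/null; python3 f.py; python3 -m pendant '[[-1,0.4,0,-2,0],[-1,0.4,0,-2,0]]' >/dev/null; python3 f.py; python3 -c "
from h import *
knob()"
```

```text
t 10.5 tcp [0.6562 0.1987 0.3526] box [0.0278 0.001  0.3526] zyaw -12.37 F [-0.14  4.19  0.25] op 0.0095
Fbox -1.03 4.06 0.25
t 10.75 tcp [0.6545 0.1991 0.3523] box [0.026  0.001  0.3523] zyaw -12.37 F [0.86 5.33 1.7 ] op 0.0095
Fbox -0.31 5.4 1.7
knob top 143 med [ 0.0328 -0.2396  0.1292] z5/95 [0.1251 0.1327] x5/95 [0.0262 0.0401] y [-0.2662 -0.2143]
```

```bash
python3 -m pendant '[[-1,0.4,0,-2,0],[-1,0.4,0,-2,0]]' >/dev/null; python3 f.py; python3 -m pendant '[[-1,0.4,0,-2,0],[-1,0.4,0,-2,0]]' >/dev/null; python3 f.py; python3 -c "
from h import *
knob()"
```

```text
t 11.05 tcp [0.6528 0.1995 0.352 ] box [0.0243 0.001  0.352 ] zyaw -12.37 F [2.06 5.37 0.95] op 0.0096
Fbox 0.86 5.68 0.95
t 11.3 tcp [0.6511 0.1998 0.3516] box [0.0225 0.001  0.3516] zyaw -12.37 F [2.83 4.39 1.35] op 0.0093
Fbox 1.82 4.89 1.35
knob top 142 med [ 0.0333 -0.2391  0.1286] z5/95 [0.1246 0.1317] x5/95 [0.027  0.0408] y [-0.2658 -0.2142]
```

Force is rising and the knob has settled at x≈0.033, so the stay is on its lock. I'll release and back off upward.

```bash
python3 -m pendant '[[-0.8,0,0,0,0],[-0.4,0,0,0,0],[0,0,0,0,0],[0,0,0,0,0]]' >/dev/null; python3 f.py;  python3 -c "
from h import *
knob()"; python3 -m pendant '[[0,-30,0,0,0],[0,-80,0,0,0],[0,-80,0,0,0]]'; python3 -c "
from h import *
knob(save='t6.png'); togo([.582,-.335,.25],np.radians(17)); snap('scene','s6.png')"
```

```text
t 11.85 tcp [0.6499 0.1993 0.3506] box [2.150e-02 2.000e-04 3.506e-01] zyaw -12.4 F [-0.28  0.15  0.15] op 0.0426
Fbox -0.3 0.08 0.15
knob top 143 med [ 0.0329 -0.2396  0.1291] z5/95 [0.1248 0.1315] x5/95 [0.0263 0.0401] y [-0.266  -0.2143]
clock: 12.28
tool_pos: [0.6516, 0.2001, 0.436]
tcp_rot: [0.172, 1.556, -0.167]
ft_force: [0.1, 0.8, -0.1]
opening: 0.0425
knob top 149 med [ 0.0328 -0.2398  0.1289] z5/95 [0.1244 0.1317] x5/95 [0.0262 0.0407] y [-0.2662 -0.2138]
t 12.32 tcp [0.6508 0.1999 0.4332] box [0.0221 0.001  0.4332] zyaw -12.38 F [-0.29 -0.47 -0.62] op 0.0428
shift mm [ 182.5 -537.5   46.8] turn -0.513
```

View pics/s6.png

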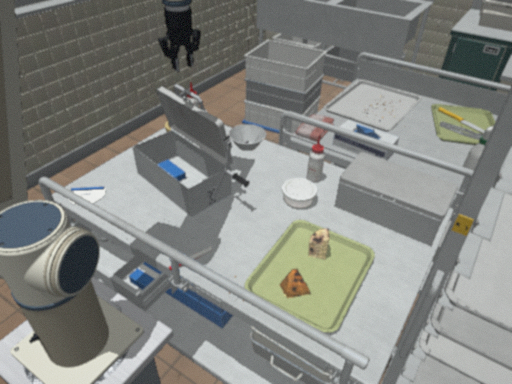

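View pics/t6.png

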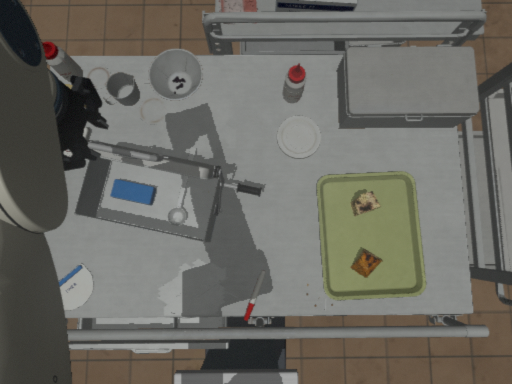

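The lid stands open with the knob at x≈0.033. Next I'll check what's on the box floor and refine the cake pose.

```bash
python3 - <<'E'
from h import *
d=optics.read_camera('top'); P=pts(d); im=d['image']
B=np.stack([P[...,:2]@EX-A0,P[...,:2]@EY-B0,P[...,2]],-1)
ins=(abs(B[...,1])<.155)&(B[...,0]>-.105)&(B[...,0]<.04)
# height map grid in box frame
for x in np.arange(-.10,.03,.015):
    print(round(x,3),' '.join('%4d'%(1000*np.percentile(B[...,2][ins&(abs(B[...,0]-x)<.0075)&(abs(B[...,1]-y)<.0075)],80)) if (ins&(abs(B[...,0]-x)<.0075)&(abs(B[...,1]-y)<.0075)).any() else '  --' for y in np.arange(.15,-.151,-.015)))
def proj(p):
    c=np.array(d['world_to_cam'])@np.r_[p,1]; return c[:2]/c[2]*d['fx']+[d['cx'],d['cy']]
v=im.copy()
for p in [(-.06,0,.002),(-.06,-.09,.002)]:
    u=proj(b2w(*p)); print(p,u.round(1)); cv2.circle(v,tuple(int(i) for i in u.round()),1,(0,0,255),-1)
cv2.imwrite('pics/in.png',cv2.resize(v[130:250,70:270],None,fx=4,fy=4,interpolation=cv2.INTER_CUBIC))
# cake rays
m=(P[...,2]>.03)&(abs(P[...,0]-.582)<.06)&(abs(P[...,1]+.335)<.06)
for lo,hi in [(.03,.09),(.05,.09),(.06,.09)]:
  for cam,dd in [('top',d)]:
    Q=P[(P[...,2]>lo)&(abs(P[...,0]-.582)<.05)&(abs(P[...,1]+.335)<.05)]; print(cv2.minAreaRect((Q[:,:2]*1000).astype(np.float32)))
# cake sections
E
```

```text
-0.1    1    2    1    2    1    2    2    2    1    1    1    2    2    2    2    1    1    2  752  740   --
-0.085    1    2    1    1    2    2    2    1    2    1    1    2    2   13   11    7    2    2  756  736   --
-0.07    2    2    2    2    2    2    2    1    2    2    2    2   16   11    3    8    2  750  753    2   --
-0.055    2    1    2    2    3    4    3    3    3    3    2    2    3   12    5    8    3  748    2    2   --
-0.04    2    2   31   32   31   32   32   32   32   29    2  500    1   14   20    2  742  745    2    2   --
-0.025    2    2   32   32   32   32   32   32   32   32  499  487    1    2   23    1  740    1    2    1   --
-0.01    1    2   32   32   32   32   32   31   32  460  472  519  556    2   24  733  735    2    3    1   --
0.005    2    2    3   28    6   13   13   28   31   14    4  504  576    2   24  730    2    2    2    2   --
0.02    2    2    2    2    1    3  296  339  339  338  339  340  580  596  726  721  296  295  296  296  296
(-0.06, 0, 0.002) [156.6 210.5]
(-0.06, -0.09, 0.002) [188.7 217.4]
((582.2064819335938, -335.32196044921875), (46.72964859008789, 55.47929763793945), 16.459169387817383)
((582.74169921875, -335.15716552734375), (45.076622009277344, 54.36438751220703), 17.998323440551758)
((581.812255859375, -335.06231689453125), (47.823280334472656, 49.32107925415039), 25.467269897460938)
```

View pics/in.png

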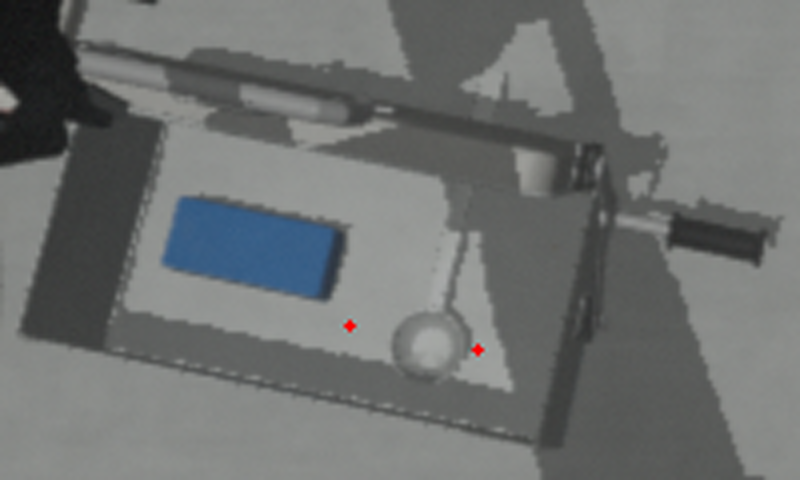

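```bash
python3 - <<'E'
from h import *
T=[]
for cam in ['top','scene']:
    d=dict(np.load(f'/tmp/{cam}0.npz')); P=pts(d)
    Q=P[(P[...,2]>.02)&(abs(P[...,0]-.582)<.05)&(abs(P[...,1]+.335)<.05)]; T.append(Q)
U=np.vstack(T)
for lo,hi in [(.02,.045),(.03,.055),(.05,.065),(.02,.09)]:
    for n,Q in [('top',T[0]),('scene',T[1]),('both',U)]:
        q=Q[(Q[:,2]>lo)&(Q[:,2]<hi)]
        if len(q)>10: print(lo,hi,n,len(q),[np.round(x,1) for x in cv2.minAreaRect((q[:,:2]*1000).astype(np.float32))])
for a in np.radians([13,15,17,19,21,23,25]):
    u=np.array([np.cos(a),np.sin(a)]); v=np.array([-np.sin(a),np.cos(a)])
    q=U[(U[:,2]>.025)]; p=q[:,:2]@u; r=q[:,:2]@v; 
    lo1,hi1=np.percentile(p,[.7,99.3]); lo2,hi2=np.percentile(r,[.7,99.3]); c=(lo1+hi1)/2*u+(lo2+hi2)/2*v
    print(np.degrees(a),hi1-lo1,hi2-lo2,c.round(4))
d=dict(np.load('/tmp/top0.npz')); 
# blue block finely
d=optics.read_camera('top'); P=pts(d); B=np.stack([P[...,:2]@EX-A0,P[...,:2]@EY-B0,P[...,2]],-1); im=d['image'].astype(int)
b=(im[...,0]>im[...,2]+40)&(abs(B[...,1])<.155)&(B[...,0]>-.11)&(B[...,0]<.06); q=B[b]; print('blue',b.sum(),np.percentile(q,[1,50,99],axis=0).round(4).tolist())
l=(B[...,2]>.006)&(B[...,2]<.03)&(B[...,1]<-.01)&(B[...,1]>-.13)&(B[...,0]>-.104)&(B[...,0]<-.035); q=B[l]; print('ladle',l.sum(),np.percentile(q,[1,50,99],axis=0).round(4).tolist())
E
```

```text
0.02 0.045 top 38 [array([ 565.9, -331.7]), array([56. , 37.7]), np.float64(57.4)]
0.02 0.045 scene 116 [array([ 558.5, -342.9]), array([ 7. , 53.9]), np.float64(17.5)]
0.02 0.045 both 154 [array([ 564.5, -333.1]), array([59. , 40.1]), np.float64(58.9)]
0.03 0.055 top 42 [array([ 566.1, -332.6]), array([56.9, 39.9]), np.float64(58.8)]
0.03 0.055 scene 124 [array([ 560.4, -335.2]), array([62.4, 29.5]), np.float64(76.4)]
0.03 0.055 both 166 [array([ 565.1, -333.1]), array([59.9, 41.1]), np.float64(58.8)]
0.05 0.065 top 124 [array([ 567.8, -328.2]), array([51.4, 38.6]), np.float64(52.4)]
0.05 0.065 scene 134 [array([ 566.8, -333.3]), array([59.6, 42.6]), np.float64(56.9)]
0.05 0.065 both 258 [array([ 566.8, -333.3]), array([59.6, 42.6]), np.float64(56.9)]
0.02 0.09 top 429 [array([ 581.7, -335.2]), array([47.2, 55.5]), np.float64(18.2)]
0.02 0.09 scene 428 [array([ 579.5, -336.4]), array([50.8, 54.8]), np.float64(18.2)]
0.02 0.09 both 857 [array([ 579.7, -335.7]), array([51.4, 55.6]), np.float64(18.7)]
13.0 0.05009725478637678 0.05392701369913944 [ 0.5801 -0.3368]
14.999999999999998 0.04961640719461152 0.05368793166552305 [ 0.5801 -0.3364]
17.0 0.049557894510732614 0.05341321384935149 [ 0.5799 -0.336 ]
19.0 0.04978177567940695 0.05332096787337032 [ 0.5794 -0.3355]
21.0 0.05006302750519914 0.053003751849961034 [ 0.5789 -0.3351]
23.0 0.05052826508128244 0.05302675070022034 [ 0.5783 -0.3348]
25.0 0.05065074921784596 0.052775621594432165 [ 0.5777 -0.3345]
blue 710 [[-0.0475, 0.0163, 0.0267], [-0.0244, 0.0681, 0.031], [-0.001, 0.1214, 0.035]]
ladle 173 [[-0.0875, -0.1001, 0.0061], [-0.0619, -0.0538, 0.0114], [-0.0368, -0.0361, 0.0228]]
```

Cake yaw ≈18° (57 mm axis at 108°), centre ≈(0.580, −0.336). Inside the box, the blue block's front edge is at x≈−0.047 and the ladle's bowl starts at y<−0.036, so the stated spot would overlap them. I'll use the free front strip at x≈−0.077, y≈0.03. I'll hold the cake 9 mm off-centre so the gripper body clears the front wall.

```bash
python3 -m pendant '[[0.2,0,-20,2,-0.175],[0.5,0,-65,6,-0.35],[1,0,-110,11,-0.525],[1,0,-160,16,-0.7],[1,0,-210,21,-0.875],[1,20,-260,26,-1.05],[1,40,-310,31,-1.225],[1,70,-360,36,-1.4],[1,100,-410,41,-1.575],[1,130,-460,46,-1.75],[1,160,-500,50,-1.925],[1,183,-534,54,-2.1]]'
python3 -c "
from h import *
togo([.5886,-.3332,.068],np.radians(108)); snap('wrist','w7.png'); print(readout.get_state()['joints'].round(3))"
```

```text
clock: 13.98
tool_pos: [0.5868, -0.3344, 0.2447]
tcp_rot: [-1.436, 1.042, 1.443]
ft_force: [-0.2, -0.1, -0.2]
opening: 0.0851
t 13.97 tcp [ 0.5868 -0.3344  0.2447] box [ 0.0744 -0.5346  0.2447] zyaw 108.23 F [-0.24 -0.08 -0.25] op 0.0851
shift mm [ 1.767e+02 -2.600e+00  1.000e-01] turn 0.004
[-5.400e-01  5.150e-01  1.517e+00 -2.000e-03  1.117e+00 -2.435e+00]
```

View pics/w7.png

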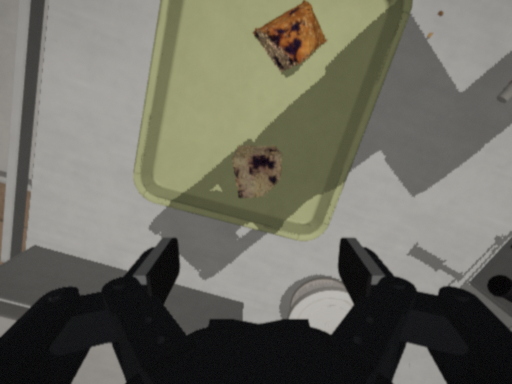

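```bash
python3 -m pendant '[[1,0,0,0,0],[1,0,0,0,0]]' >/dev/null; python3 -c "
from h import *
d=optics.read_camera('wrist'); P=pts(d)
Q=P[(P[...,2]>.03)&(P[...,2]<.1)&(abs(P[...,0]-.582)<.05)&(abs(P[...,1]+.335)<.05)&(d['depth']>0)]
for lo in (.03,.045,.06): print(cv2.minAreaRect((Q[Q[:,2]>lo][:,:2]*1000).astype(np.float32)),Q[:,2].max())
togo([.5886,-.3332,.068],np.radians(108))"
```

```text
((582.120361328125, -337.9384460449219), (47.9047737121582, 55.25020217895508), 17.4819393157959) 0.08498078666463577
((582.3662719726562, -337.83270263671875), (47.36737060546875, 55.25008773803711), 17.55436134338379) 0.08498078666463577
((583.232666015625, -338.84429931640625), (46.34468078613281, 53.707603454589844), 16.34903907775879) 0.08498078666463577
t 14.32 tcp [ 0.5888 -0.3324  0.2484] box [ 0.076  -0.5322  0.2484] zyaw 107.93 F [-0.66 -0.33 -0.67] op 0.0852
shift mm [180.4   0.6  -0.6] turn -0.001
```

```bash
python3 -m pendant '[[1,40,0,-2,0],[1,90,0,-2,0],[1,140,0,-2,0],[1,170,0,-2,0],[1,180,0,-2,0],[1,180,0,-2,0],[-1,180,0,-2,0],[-1,180,0,-2,0],[-1,180,0,-2,0],[-1,180,0,-2,0],[-1,180,0,-2,0]]'; python3 f.py; python3 -c "
from h import *
snap('wrist','w8.png')"
```

```text
clock: 15.7
tool_pos: [0.5899, -0.3356, 0.0703]
tcp_rot: [-1.438, 1.044, 1.434]
ft_force: [-1.1, 1.3, 9.4]
opening: 0.0492
t 15.7 tcp [ 0.5899 -0.3356  0.0703] box [ 0.0778 -0.5351  0.0703] zyaw 107.93 F [-1.14  1.3   9.38] op 0.0492
Fbox -1.39 1.03 9.38
```

View pics/w8.png

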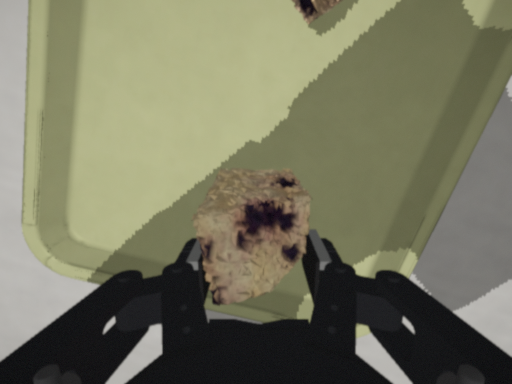

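```bash
python3 -m pendant '[[-1,-15,0,0,0],[-1,-60,0,0,0],[-1,-120,0,0,0],[-1,-180,0,0,0],[-1,-230,0,0,0],[-1,-230,0,0,0]]'; python3 f.py; python3 -c "
from h import *
togo(b2w(-.10,-.25,.30),np.radians(77.6)); d=snap('scene','s9.png'); d=snap('wrist','w9.png'); P=pts(d); np.savez('/tmp/w9.npz',**d)
cv2.imwrite('pics/s9c.png',cv2.resize(cv2.imread('pics/s9.png')[60:320,150:400],None,fx=2.2,fy=2.2))"
```

```text
clock: 16.5
tool_pos: [0.591, -0.3365, 0.3046]
tcp_rot: [-1.445, 1.043, 1.426]
ft_force: [0.0, -0.4, -0.8]
opening: 0.0492
t 16.5 tcp [ 0.591  -0.3365  0.3046] box [ 0.079  -0.5357  0.3046] zyaw 107.94 F [ 0.02 -0.35 -0.78] op 0.0492
Fbox 0.09 -0.34 -0.78
t 16.5 tcp [ 0.591  -0.3365  0.3046] box [ 0.079  -0.5357  0.3046] zyaw 107.94 F [ 0.02 -0.35 -0.78] op 0.0492
shift mm [  1.8  10.2 337. ] turn 0.529
```

View pics/s9c.png

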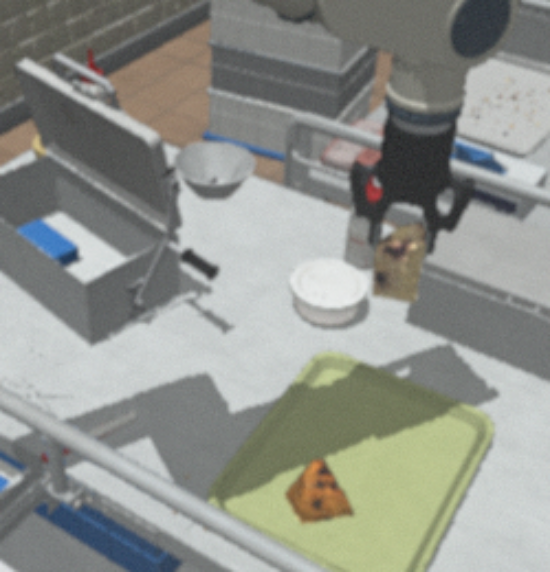

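Cake held upright. Next I'll carry it round the front of the open lid.

```bash
python3 -m pendant '[[-1,0,2,20,0.03],[-1,0,4,65,0.11],[-1,0,6,120,0.2],[-1,0,8,175,0.29],[-1,0,10,230,0.38],[-1,0,10,285,0.46],[-1,0,10,337,0.53],[-1,0,10,337,0.53]]'; python3 -c "
from h import *
togo(b2w(-.068,.03,.23),np.radians(77.6)); d=snap('wrist','w10.png')"
```

```text
clock: 17.6
tool_pos: [0.4733, -0.0151, 0.2962]
tcp_rot: [-1.048, 1.305, 1.054]
ft_force: [0.5, 0.4, -0.9]
opening: 0.0491
t 17.6 tcp [ 0.4733 -0.0151  0.2962] box [-0.105  -0.2471  0.2962] zyaw 77.78 F [ 0.45  0.44 -0.95] op 0.0491
shift mm [ 66.  -38.1 277.1] turn 0.003
```

View pics/w10.png

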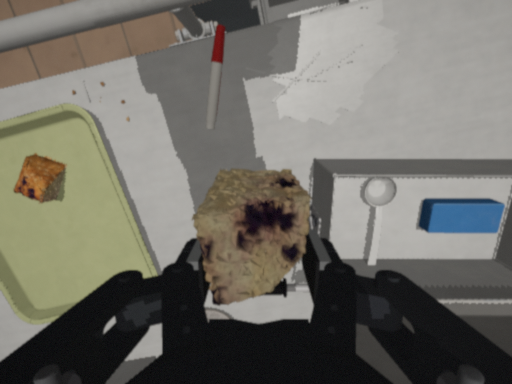

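```bash
python3 -m pendant '[[-1,0,-4,20,0],[-1,0,-10,70,0],[-1,0,-18,120,0],[-1,10,-26,170,0],[-1,30,-32,220,0],[-1,50,-38,260,0],[-1,66,-38,277,0.003],[-1,66,-38,277,0.003],[-1,66,-38,277,0.003]]'; python3 -c "
from h import *
togo(b2w(-.068,.03,.08),np.radians(77.6)); d=snap('wrist','w11.png'); np.savez('/tmp/w11.npz',**d); d=snap('top','t11.png'); np.savez('/tmp/t11.npz',**d)"
```

```text
clock: 18.77
tool_pos: [0.5724, 0.2432, 0.232]
tcp_rot: [-1.045, 1.306, 1.045]
ft_force: [0.0, 0.5, -1.5]
opening: 0.0491
t 18.77 tcp [0.5724 0.2432 0.232 ] box [-0.0637  0.0264  0.232 ] zyaw 77.35 F [ 0.03  0.54 -1.47] op 0.0491
shift mm [152.    4.3   3.7] turn -0.004
```

View pics/w11.png

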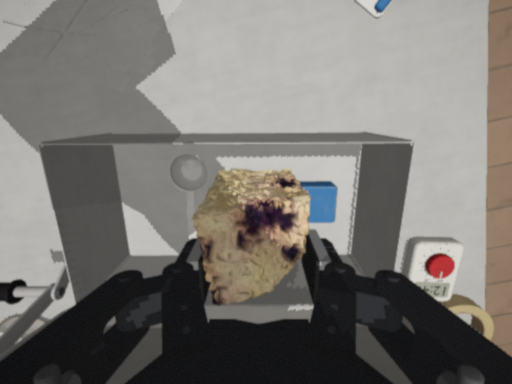

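View pics/t11.png

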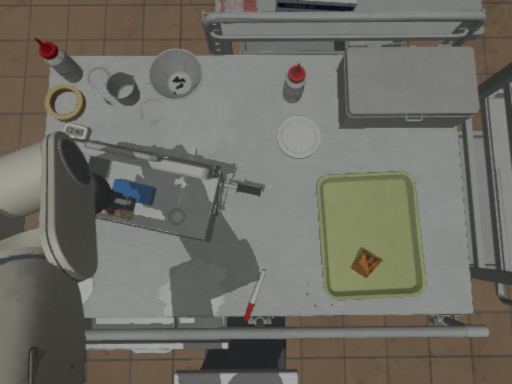

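```bash
python3 - <<'E'
from h import *
d=dict(np.load('/tmp/w11.npz')); P=pts(d); im=d['image'].astype(int)
B=np.stack([P[...,:2]@EX-A0,P[...,:2]@EY-B0,P[...,2]],-1)
ok=d['depth']>0
c=ok&(B[...,2]>.15)&(B[...,2]<.255)&(abs(B[...,1]-.028)<.04)&(B[...,0]<-.02)&(np.indices(ok.shape)[0]<300)&(np.indices(ok.shape)[0]>160)
q=B[c]; print('cake',c.sum(),np.percentile(q,[1,5,50,95,99],axis=0).round(4).tolist())
for zl in (.16,.17,.18,.19,.20,.21,.22):
    s=q[(abs(q[:,2]-zl)<.006)]; 
    if len(s)>5: print(zl,len(s),s[:,0].min().round(4),np.percentile(s[:,0],10).round(4),s[:,1].min().round(4),s[:,1].max().round(4))
w=ok&(abs(B[...,2]-.117)<.004)&(abs(B[...,1])<.13)&(B[...,0]<-.08); q=B[w]; print('wall',w.sum(),np.percentile(q[:,0],[2,50,98]).round(4))
b=ok&(im[...,0]>im[...,2]+40)&(abs(B[...,1])<.155)&(B[...,0]>-.11)&(B[...,0]<.06); q=B[b]; print('blue',b.sum(),np.percentile(q,[1,50,99],axis=0).round(4).tolist())
d=dict(np.load('/tmp/t11.npz')); P=pts(d);B=np.stack([P[...,:2]@EX-A0,P[...,:2]@EY-B0,P[...,2]],-1)
w=(abs(B[...,2]-.117)<.004)&(abs(B[...,1]+.06)<.08)&(B[...,0]<-.08); q=B[w]; print('wall top',w.sum(),np.percentile(q[:,0],[2,50,98]).round(4))
c=(B[...,2]>.13)&(B[...,2]<.245)&(B[...,1]<.07)&(B[...,1]>-.02)&(B[...,0]<-.03)&(B[...,0]>-.13); q=B[c]; print('cake top',c.sum(),np.percentile(q,[1,50,99],axis=0).round(4).tolist())
E
```

```text
cake 14579 [[-0.0963, -0.0095, 0.1672], [-0.095, -0.0012, 0.184], [-0.0763, 0.0225, 0.2313], [-0.0548, 0.0523, 0.2469], [-0.051, 0.0614, 0.2535]]
0.16 111 -0.0983 -0.0975 -0.0013 0.048
0.17 442 -0.0983 -0.0971 -0.0028 0.0485
0.18 408 -0.0968 -0.0958 -0.0028 0.0488
0.19 489 -0.0966 -0.0955 -0.0019 0.0506
0.2 559 -0.0961 -0.095 -0.0031 0.0508
0.21 759 -0.0953 -0.0946 -0.0098 0.0604
0.22 3080 -0.0952 -0.0934 -0.0119 0.0633
wall 608 [-0.1109 -0.1104 -0.1096]
blue 1093 [[-0.0491, 0.081, 0.0122], [-0.0297, 0.1037, 0.0312], [-0.0014, 0.1206, 0.0332]]
wall top 250 [-0.3714 -0.3473 -0.1099]
cake top 269 [[-0.0969, 0.0008, 0.1649], [-0.0872, 0.0057, 0.2213], [-0.0725, 0.0518, 0.2432]]
```

```bash
python3 -m pendant '[[-1,30,6,0,0],[-1,30,6,0,-0.004],[-1,30,6,0,-0.004]]'; python3 -c "
from h import *
togo(b2w(-.0698,.028,.08),np.radians(77.6))"
```

```text
clock: 19.25
tool_pos: [0.5671, 0.2457, 0.2031]
tcp_rot: [-1.049, 1.302, 1.048]
ft_force: [0.2, -0.5, 0.2]
opening: 0.049
t 19.25 tcp [0.5671 0.2457 0.2031] box [-0.0693  0.0277  0.2031] zyaw 77.62 F [ 0.22 -0.47  0.21] op 0.049
shift mm [123.1   0.6   0.2] turn 0.0
```

```bash
python3 -m pendant '[[-1,25,0.5,0,0],[-1,55,0.5,0,0],[-1,85,0.5,0,0],[-1,110,0.5,0,0],[-1,122,0.5,0,0],[-1,122,0.5,0,0]]'; python3 f.py
```

```text
clock: 20.0
tool_pos: [0.5663, 0.246, 0.08]
tcp_rot: [-1.049, 1.304, 1.049]
ft_force: [0.9, 1.0, -1.0]
opening: 0.0491
t 20.0 tcp [0.5663 0.246  0.08  ] box [-0.0702  0.0279  0.08  ] zyaw 77.63 F [ 0.88  1.03 -0.99] op 0.0491
Fbox 0.64 1.2 -0.99
```

```bash
python3 -m pendant '[[-1,4,0,0,0],[-1,7,0,0,0],[-1,7,0,0,0]]' >/dev/null; python3 f.py;python3 -m pendant '[[-1,2,0,0,0],[-1,2,0,0,0]]' >/dev/null; python3 f.py
```

```text
t 20.38 tcp [0.5661 0.2461 0.0731] box [-0.0705  0.0279  0.0731] zyaw 77.63 F [ 0.74 -0.09 -0.45] op 0.0487
Fbox 0.74 0.07 -0.45
t 20.62 tcp [0.566  0.2461 0.0708] box [-0.0706  0.0278  0.0708] zyaw 77.64 F [ 0.22  0.73 -1.87] op 0.0492
Fbox 0.06 0.76 -1.87
```

```bash
python3 -m pendant '[[-1,1.5,0,0,0],[-1,1.5,0,0,0]]' >/dev/null; python3 f.py;python3 -m pendant '[[-1,1,0,0,0],[-1,1,0,0,0]]' >/dev/null; python3 f.py
```

```text
t 20.88 tcp [0.5661 0.2461 0.0693] box [-0.0705  0.0279  0.0693] zyaw 77.63 F [-0.11  0.24 -0.35] op 0.0491
Fbox -0.16 0.21 -0.35
t 21.12 tcp [0.5663 0.246  0.0692] box [-0.0702  0.0279  0.0692] zyaw 77.64 F [-1.19 -1.66  6.52] op 0.0493
Fbox -0.81 -1.87 6.52
```

Contact felt at the floor (6.5 N up). I'll let go.

```bash
python3 -m pendant '[[0.3,0,0,0,0],[0.7,0,0,0,0],[0.7,0,0,0,0],[0.7,0,0,0,0]]' >/dev/null; python3 f.py;python3 -m pendant '[[0.7,-20,0,0,0],[0.7,-60,0,0,0],[0.7,-110,0,0,0],[0.7,-160,0,0,0],[0.7,-160,0,0,0],[0.7,-160,0,0,0]]' >/dev/null; python3 f.py; python3 -c "
from h import *
snap('wrist','w12.png');d=snap('scene','s12.png');d=snap('top','t12.png'); knob(d=d)"
```

```text
t 21.62 tcp [0.5659 0.246  0.0682] box [-0.0706  0.0278  0.0682] zyaw 77.63 F [-0.05  0.68 -0.02] op 0.0727
Fbox -0.2 0.65 -0.02
t 22.38 tcp [0.5658 0.246  0.2292] box [-0.0707  0.0277  0.2292] zyaw 77.63 F [ 0.81  0.14 -0.18] op 0.0727
Fbox 0.77 0.31 -0.18
knob top 138 med [ 0.0327 -0.2394  0.129 ] z5/95 [0.1245 0.1321] x5/95 [0.0263 0.0399] y [-0.2658 -0.2143]
```

View pics/w12.png

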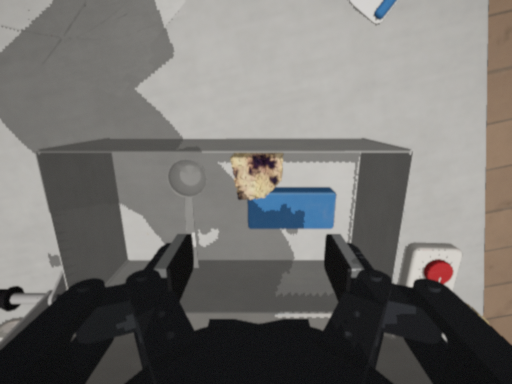

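View pics/t12.png

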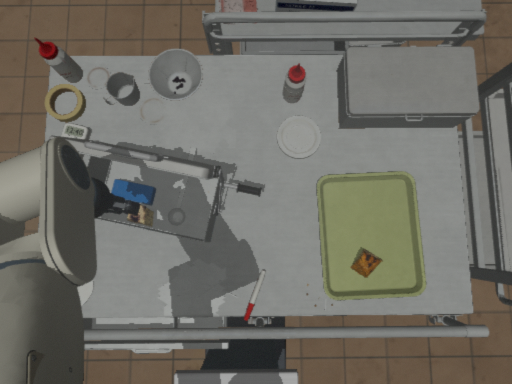

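Cake stands upright at wrist pixel (257,175), between the front wall and the blue block, and the lid is still locked. Now to the knob, by way of the front.

```bash
python3 -m pendant '[[0.5,-10,0,-20,0.17],[0.2,-20,0,-55,0.35],[0,-20,0,-90,0.52],[-0.1,-20,0,-125,0.7],[-0.1,-20,0,-160,0.87],[-0.1,-20,0,-195,1.05],[-0.1,-20,0,-230,1.22],[-0.1,-20,0,-268,1.4],[-0.1,-20,0,-268,1.571],[-0.1,-20,0,-268,1.571],[-0.1,-20,0,-268,1.571]]'; python3 -c "
from h import *
d=snap('top','t13.png'); K=knob(d=d); knob('scene')
P=pts(d);B=np.stack([P[...,:2]@EX-A0,P[...,:2]@EY-B0,P[...,2]],-1)
q=B[(B[...,0]>-.108)&(B[...,0]<-.04)&(abs(B[...,1]-.03)<.045)&(B[...,2]>.04)&(B[...,2]<.11)]; print('cake',len(q),np.percentile(q,[1,50,99],axis=0).round(4).tolist())
togo(b2w(.033,-.2395,.127),TH)
v=d['image']; cv2.imwrite('pics/t13c.png',cv2.resize(v[130:260,80:280],None,fx=4,fy=4,interpolation=cv2.INTER_CUBIC))"
```

```text
clock: 23.9
tool_pos: [0.5085, -0.0154, 0.2478]
tcp_rot: [0.167, 1.565, -0.167]
ft_force: [0.3, -0.5, -0.4]
opening: 0.0382
knob top 139 med [ 0.0333 -0.2361  0.1287] z5/95 [0.1235 0.1316] x5/95 [0.0261 0.0408] y [-0.2645 -0.2129]
knob scene 47 med [ 0.0251 -0.2444  0.1278] z5/95 [0.1231 0.1316] x5/95 [0.0218 0.0309] y [-0.2702 -0.2146]
cake 351 [[-0.1007, 0.0017, 0.0417], [-0.0804, 0.0229, 0.0672], [-0.0566, 0.0546, 0.0823]]
t 24.0 tcp [ 0.5086 -0.0153  0.248 ] box [-0.0705 -0.2397  0.248 ] zyaw -12.21 F [-0.26  0.5  -0.43] op 0.0385
shift mm [ 1.209e+02 -1.000e-01  1.036e+02] turn 0.003
```

View pics/t13c.png

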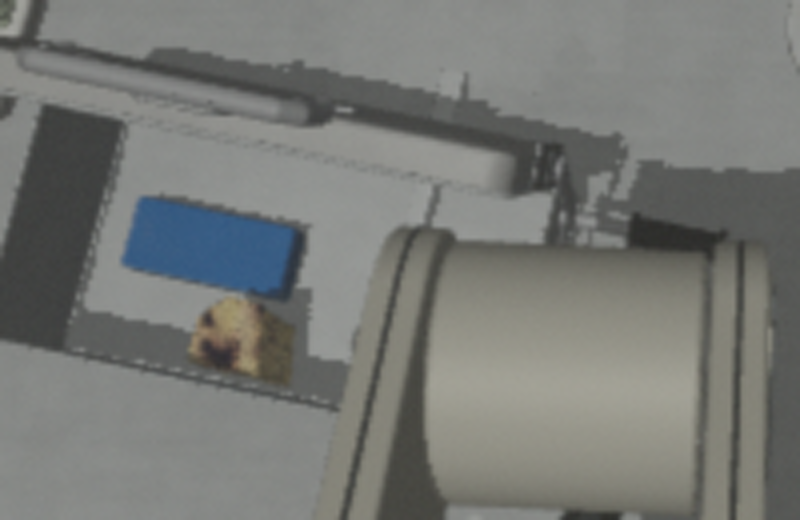

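```bash
python3 -m pendant '[[-0.1,0,0,20,0],[-0.1,0,0,55,0],[-0.1,0,0,85,0],[-0.1,0,0,102,0.003],[-0.1,0,0,102,0.003],[-0.1,0,0,102,0.003]]'>/dev/null; python3 f.py; python3 -c "
from h import *
d=snap('wrist','w14.png'); togo(b2w(.032,-.2395,.127),TH)"
```

```text
t 24.75 tcp [ 0.6074 -0.0372  0.248 ] box [ 0.0307 -0.2399  0.248 ] zyaw -12.49 F [0.11 0.19 0.2 ] op 0.0384
Fbox 0.06 0.21 0.2
t 24.8 tcp [ 0.6073 -0.0372  0.2481] box [ 0.0307 -0.2399  0.2481] zyaw -12.5 F [0.29 0.38 0.85] op 0.0386
shift mm [121.1   0.4   1.4] turn -0.002
```

View pics/w14.png

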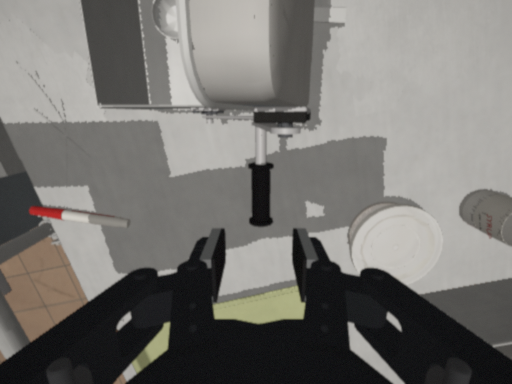

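```bash
python3 -m pendant '[[-0.1,40,0,1,0],[-0.1,80,0,1,0],[-0.1,110,0,1,0],[-0.1,121,0,1,0],[-0.1,121,0,1,0]]'>/dev/null; python3 f.py; python3 -m pendant '[[-1,0,0,0,0],[-1,0,0,0,0],[-1,0,0,0,0],[-1,0,0,0,0]]' >/dev/null; python3 f.py; python3 -c "
from h import *
d=snap('wrist','w15.png'); d=snap('scene','s15.png')"
```

```text
t 25.43 tcp [ 0.6089 -0.0377  0.1273] box [ 0.0323 -0.24    0.1273] zyaw -12.53 F [ 0.71 -0.85  0.18] op 0.0381
Fbox 0.88 -0.68 0.18
t 25.93 tcp [ 0.61   -0.0379  0.1286] box [ 0.0335 -0.2401  0.1286] zyaw -12.54 F [-1.26 -0.3   5.59] op 0.0156
Fbox -1.17 -0.57 5.59
```

View pics/w15.png

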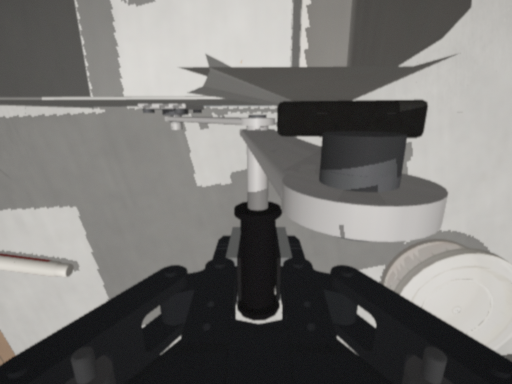

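View pics/s15.png

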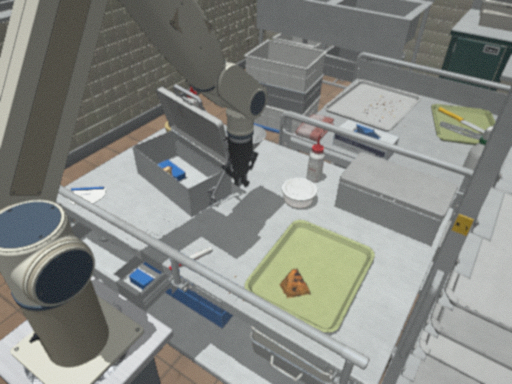

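Knob held (opening 15.6 mm), at the expected height. I'll unlock along the knob's circle in small steps.

```bash
python3 -m pendant '[[-1,-2,0,-2.5,0],[-1,-4.5,0,-6.8,0],[-1,-4.5,0,-6.8,0]]' >/dev/null; python3 f.py; python3 -m pendant '[[-1,-2.5,0,-4.2,0],[-1,-4.7,0,-8.5,0],[-1,-4.7,0,-8.5,0]]' >/dev/null; python3 f.py
```

```text
t 26.4 tcp [ 0.6042 -0.0371  0.1329] box [ 0.0276 -0.2405  0.1329] zyaw -12.54 F [ 3.75 -3.6   1.97] op 0.0163
Fbox 4.44 -2.71 1.97
t 26.77 tcp [ 0.5969 -0.0354  0.1379] box [ 0.0201 -0.2404  0.1379] zyaw -12.55 F [ 6.54 -4.77 -1.05] op 0.016
Fbox 7.41 -3.26 -1.05
```

```bash
python3 -m pendant '[[-1,-2.1,0,-4.5,0],[-1,-2.1,0,-4.5,0]]' >/dev/null; python3 f.py; python3 -m pendant '[[-1,-1.7,0,-4.6,0],[-1,-1.7,0,-4.6,0]]' >/dev/null; python3 f.py
```

```text
t 27.02 tcp [ 0.593  -0.0345  0.1403] box [ 0.0161 -0.2403  0.1403] zyaw -12.55 F [ 6.76 -5.84  1.65] op 0.0161
Fbox 7.86 -4.25 1.65
t 27.27 tcp [ 0.5891 -0.0336  0.1426] box [ 0.0121 -0.2403  0.1426] zyaw -12.55 F [ 7.18 -5.42  4.09] op 0.0161
Fbox 8.17 -3.76 4.09
```

```bash
python3 -m pendant '[[-1,-2.3,0,-4.6,0],[-1,-2.3,0,-4.6,0]]' >/dev/null; python3 f.py; python3 -m pendant '[[-1,-1.3,0,-4.7,0],[-1,-1.3,0,-4.7,0]]' >/dev/null; python3 f.py; python3 -c "
from h import *
d=snap('scene','s16.png'); d=snap('top','t16.png')
cv2.imwrite('pics/s16c.png',cv2.resize(cv2.imread('pics/s16.png')[70:230,120:320],None,fx=3.5,fy=3.5,interpolation=cv2.INTER_CUBIC))"
```

```text
t 27.52 tcp [ 0.5846 -0.0325  0.1448] box [ 0.0074 -0.2402  0.1448] zyaw -12.55 F [ 7.18 -4.44  5.19] op 0.0158
Fbox 7.97 -2.79 5.19
t 27.77 tcp [ 0.5805 -0.0316  0.1466] box [ 0.0033 -0.2402  0.1466] zyaw -12.54 F [ 6.81 -5.65  7.91] op 0.0158
Fbox 7.87 -4.05 7.91
```

View pics/s16c.png

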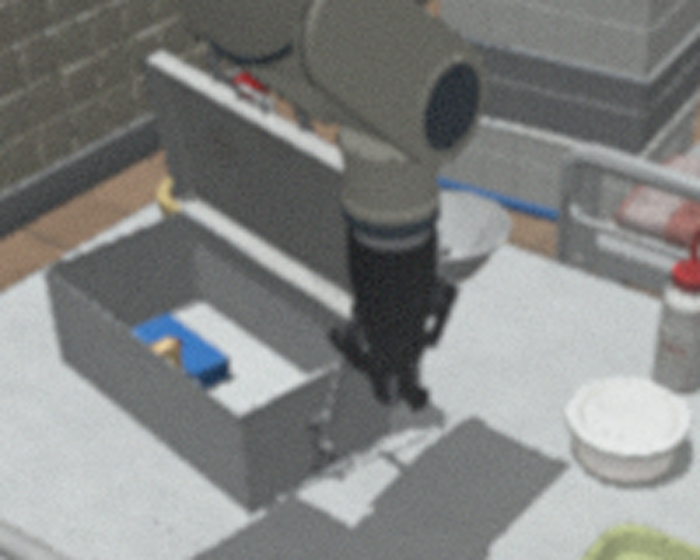

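```bash
python3 -m pendant '[[-1,-2.4,0,-4,0],[-1,-2.8,0,-8,0],[-1,-2.8,0,-8,0]]' >/dev/null; python3 f.py; python3 -c "
from h import *
d=snap('top','t17.png')
cv2.imwrite('pics/t17c.png',cv2.resize(d['image'][110:260,80:280],None,fx=4,fy=4,interpolation=cv2.INTER_CUBIC))"
```

```text
t 28.25 tcp [ 0.5726 -0.0299  0.1496] box [-0.0048 -0.2402  0.1496] zyaw -12.54 F [ 5.55 -4.88  9.88] op 0.0157
Fbox 6.46 -3.58 9.88
```

View pics/t17c.png

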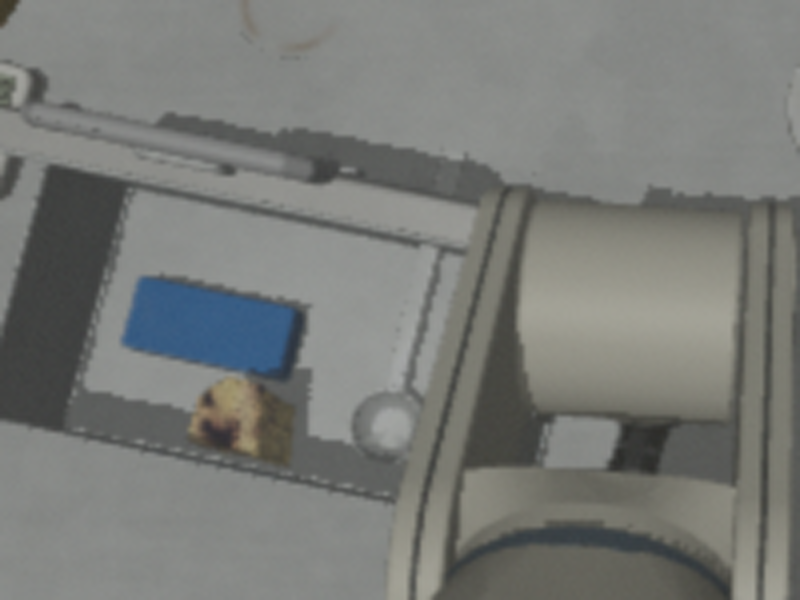

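```bash
cat >> h.py <<'E'
def lid(d=None):
    d=d or optics.read_camera('top'); P=pts(d); B=np.stack([P[...,:2]@EX-A0,P[...,:2]@EY-B0,P[...,2]],-1)
    dx=.068-B[...,0]; dz=B[...,2]-.121; r=np.hypot(dx,dz); ang=np.arctan2(dz,dx)
    s=(abs(B[...,1])<.045)&(r>.207)&(r<.232)&(B[...,2]>.118)&(ang>-.05)&(ang<1.8)
    print('lid bar n',s.sum(),'ang',np.median(ang[s]).round(3)-.0275, 'r',np.median(r[s]).round(4),'xz',np.median(B[s],0).round(4))
    return B
E
python3 -c "
from h import *
d=optics.read_camera('top'); B=lid(d)
m=(B[...,1]>-.20)&(B[...,1]<-.05)&(B[...,2]>.36)&(B[...,0]<.1)&(B[...,0]>-.2); q=B[m]; print('robot over',len(q),q.min(0),np.percentile(q[:,2],[1,50]))
"; python3 -m pendant '[[-1,-1.5,0,-3,0],[-1,-1.5,0,-3,0]]' >/dev/null; python3 f.py
```

```text
lid bar n 311 ang 1.4035 r 0.2224 xz [ 0.0369 -0.0004  0.3413]
robot over 1204 [-0.13924133 -0.19999634  0.42634073] [0.44201644 0.502015  ]
t 28.6 tcp [ 0.569  -0.0291  0.1508] box [-0.0085 -0.2403  0.1508] zyaw -12.54 F [ 4.16 -5.83  9.64] op 0.0158
Fbox 5.32 -4.8 9.64
```

```bash
python3 -c "
import numpy as np
from scipy.optimize import least_squares
p=np.array([(.0335,.1286),(.0276,.1329),(.0201,.1379),(.0161,.1403),(.0121,.1426),(.0074,.1448),(.0033,.1466),(-.0048,.1496),(-.0085,.1508)])
r=least_squares(lambda c:np.hypot(p[:,0]-c[0],p[:,1]-c[1])-.098,[-.025,.05]); print(r.x,r.fun*1000)
c=r.x
a0=np.arctan2(p[-1,0]-c[0],p[-1,1]-c[1]); print('a0',a0)
for a in np.arange(a0,-1.45,-.1): print(round(a,3),'x',round(-98*(np.cos(a)-np.cos(a0)),1),'z',round(98*(np.sin(a)-np.sin(a0)),1))
"

```

```text
[-0.03236991  0.05541617] [ 0.46176147 -0.01972417 -0.24175698 -0.25238024 -0.12971088 -0.1679236
 -0.08762242  0.13609983  0.32521514]
a0 0.24521501500169815
0.245 x -0.0 z 0.0
0.145 x -1.9 z -9.6
0.045 x -2.8 z -19.4
-0.055 x -2.8 z -29.2
-0.155 x -1.8 z -38.9
-0.255 x 0.2 z -48.5
-0.355 x 3.2 z -57.8
-0.455 x 7.0 z -66.8
-0.555 x 11.8 z -75.4
-0.655 x 17.3 z -83.5
-0.755 x 23.7 z -90.9
-0.855 x 30.7 z -97.7
-0.955 x 38.4 z -103.8
-1.055 x 46.7 z -109.0
-1.155 x 55.5 z -113.4
-1.255 x 64.6 z -116.9
-1.355 x 74.1 z -119.5
```

```bash
python3 -m pendant '[[-1,-2.5,0,-5,0],[-1,-3.5,0,-9.6,0],[-1,-3.5,0,-9.6,0]]' >/dev/null; python3 f.py; python3 -c "
from h import *
d=snap('top','t18.png');lid(d)
snap('wrist','w18.png')"
```

```text
t 28.98 tcp [ 0.5584 -0.0266  0.1532] box [-0.0194 -0.2401  0.1532] zyaw -12.54 F [ 3.88 -3.01  4.48] op 0.0159
Fbox 4.44 -2.11 4.48
lid bar n 311 ang 1.3155 r 0.2227 xz [ 0.0175 -0.0004  0.3378]
```

View pics/w18.png

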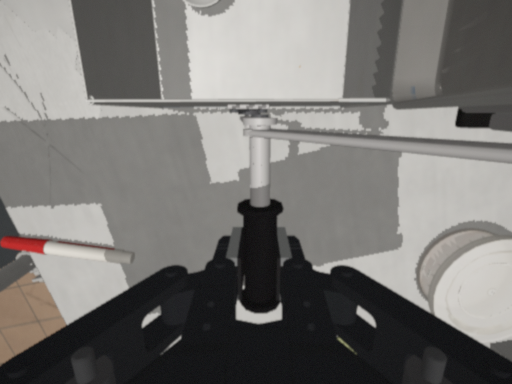

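```bash
python3 -m pendant '[[-1,-1.2,0,-5,0],[-1,-1.9,0,-10,0],[-1,-1.9,0,-19.6,0],[-1,-0.9,0,-29.3,0],[-1,-0.9,0,-29.3,0]]' >/dev/null; python3 f.py; python3 -c "
from h import *
d=snap('top','t19.png');lid(d)"
```

```text
t 29.7 tcp [ 0.5266 -0.0197  0.1529] box [-0.052  -0.2402  0.1529] zyaw -12.52 F [-1.07 -3.46  7.42] op 0.0153
Fbox -0.3 -3.61 7.42
lid bar n 301 ang 1.0545 r 0.2227 xz [-0.037   0.0005  0.3172]
```

```bash
python3 -c "
from h import *
d=snap('wrist','w19.png'); P=pts(d); im=d['image'].astype(int)
B=np.stack([P[...,:2]@EX-A0,P[...,:2]@EY-B0,P[...,2]],-1)
for v in range(190,310,12): print(v,[tuple(B[v,u].round(4)) for u in (250,258,266)], im[v,258])
K=knob('scene')
"
```

```text
190 [(np.float64(-0.0553), np.float64(-0.207), np.float64(0.1393)), (np.float64(-0.0513), np.float64(-0.2059), np.float64(0.1429)), (np.float64(-0.0473), np.float64(-0.2063), np.float64(0.1417))] [126 128 131]
202 [(np.float64(-0.0554), np.float64(-0.2132), np.float64(0.1396)), (np.float64(-0.0513), np.float64(-0.212), np.float64(0.1434)), (np.float64(-0.0473), np.float64(-0.2127), np.float64(0.1412))] [126 129 131]
214 [(np.float64(-0.0552), np.float64(-0.2165), np.float64(0.1483)), (np.float64(-0.0513), np.float64(-0.2161), np.float64(0.1493)), (np.float64(-0.0474), np.float64(-0.2165), np.float64(0.1484))] [23 23 25]
226 [(np.float64(-0.0553), np.float64(-0.2243), np.float64(0.1447)), (np.float64(-0.0513), np.float64(-0.2236), np.float64(0.1464)), (np.float64(-0.0473), np.float64(-0.2237), np.float64(0.1462))] [24 22 23]
238 [(np.float64(-0.0554), np.float64(-0.231), np.float64(0.1446)), (np.float64(-0.0513), np.float64(-0.2303), np.float64(0.1461)), (np.float64(-0.0473), np.float64(-0.2305), np.float64(0.1457))] [19 18 19]
250 [(np.float64(-0.0555), np.float64(-0.2374), np.float6
[... 392 characters left out ...]
at64(-0.2522), np.float64(0.1445)), (np.float64(-0.0514), np.float64(-0.2509), np.float64(0.1464)), (np.float64(-0.0471), np.float64(-0.2516), np.float64(0.1454))] [20 21 21]
286 [(np.float64(-0.0557), np.float64(-0.2591), np.float64(0.1452)), (np.float64(-0.0514), np.float64(-0.2584), np.float64(0.1463)), (np.float64(-0.0471), np.float64(-0.2588), np.float64(0.1457))] [22 19 22]
298 [(np.float64(-0.0558), np.float64(-0.2667), np.float64(0.1453)), (np.float64(-0.0514), np.float64(-0.2659), np.float64(0.1463)), (np.float64(-0.047), np.float64(-0.2672), np.float64(0.1447))] [19 19 20]
knob scene 116 med [-0.0562 -0.2471  0.1465] z5/95 [0.1369 0.1665] x5/95 [-0.0753 -0.0439] y [-0.2715 -0.2302]
```

View pics/w19.png

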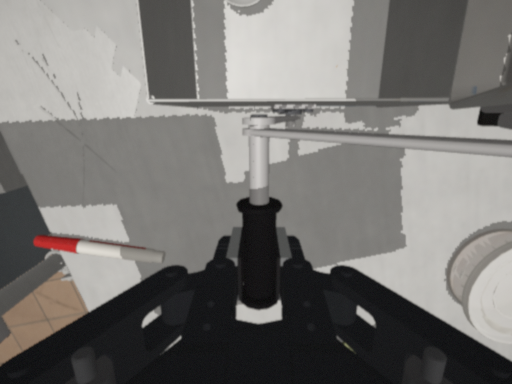

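The wrist depth shows the knob at (−0.0514, z 0.137) on its 98 mm circle, with pivot at z≈0.043. The tool has crept up to 15 mm above the knob centre, so I'll bring the path back down onto the true circle.

```bash
python3 -m pendant '[[-1,2.5,0,-6,0],[-1,5,0,-12.2,0],[-1,9.3,0,-21,0],[-1,14.4,0,-29.3,0],[-1,14.4,0,-29.3,0]]' >/dev/null; python3 f.py
cat > k.py <<'E'
from h import *
d=optics.read_camera('wrist'); P=pts(d)
s=readout.get_state(); t=w2b(s['tool_pos'])
q=np.array([np.r_[P[v,u,:2]@EX-A0,P[v,u,:2]@EY-B0,P[v,u,2]] for v in range(230,292,4) for u in (256,257,258,259,260)])
k=np.median(q,0); print('knob ctr x,z',k[0].round(4),(k[2]-.009).round(4),'TCP ahead',(t[2]-k[2]+.009).round(4),'dx',(t[0]-k[0]).round(4),'alpha',np.arctan2(k[0]+.026,k[2]-.009-.0427).round(3),'r',np.hypot(k[0]+.026,k[2]-.009-.0427).round(4))
lid()
E
python3 k.py
```

```text
t 30.48 tcp [ 0.4966 -0.0128  0.1367] box [-0.0827 -0.2398  0.1367] zyaw -12.54 F [ 0.1  -0.28 -8.05] op 0.0157
Fbox 0.16 -0.25 -8.05
knob ctr x,z -0.0823 0.1229 TCP ahead 0.014 dx -0.0001 alpha -0.612 r 0.098
lid bar n 271 ang 0.7435 r 0.2221 xz [-0.0915  0.      0.2749]
```

```bash
python3 -m pendant '[[-1,2.8,0,-4,0],[-1,5.9,0,-7.8,0],[-1,9.2,0,-11.5,0],[-1,12.6,0,-15,0],[-1,12.6,0,-15,0]]' >/dev/null; python3 f.py; python3 k.py
```

```text
t 31.2 tcp [ 0.4845 -0.0099  0.1254] box [-0.0952 -0.2396  0.1254] zyaw -12.55 F [ 1.18 -1.55 -3.91] op 0.0154
Fbox 1.49 -1.26 -3.91
knob ctr x,z -0.0947 0.1129 TCP ahead 0.0126 dx -0.0003 alpha -0.775 r 0.0983
lid bar n 258 ang 0.5785 r 0.2216 xz [-0.1138 -0.0007  0.2467]
```

```bash
python3 -m pendant '[[-1,3.6,0,-3.3,0],[-1,7.4,0,-6.5,0],[-1,11.3,0,-9.4,0],[-1,15.4,0,-12.2,0],[-1,15.4,0,-12.2,0]]' >/dev/null; python3 f.py; python3 k.py
```

```text
t 31.93 tcp [ 0.4709 -0.0072  0.1093] box [-0.1091 -0.2399  0.1093] zyaw -12.55 F [-1.04 -0.67 -8.92] op 0.0158
Fbox -0.87 -0.88 -8.92
knob ctr x,z -0.1086 0.0956 TCP ahead 0.0138 dx -0.0004 alpha -1.002 r 0.0981
lid bar n 230 ang 0.33349999999999996 r 0.2204 xz [-0.138   0.0007  0.1986]
```

```bash
python3 -m pendant '[[-1,4.1,0,-2.5,0],[-1,8.4,0,-4.8,0],[-1,12.8,0,-6.9,0],[-1,12.8,0,-6.9,0]]' >/dev/null; python3 f.py; python3 k.py
```

```text
t 32.52 tcp [ 0.4649 -0.0058  0.0968] box [-0.1152 -0.2398  0.0968] zyaw -12.55 F [-3.78 -2.19 -6.88] op 0.0157
Fbox -3.22 -2.95 -6.88
knob ctr x,z -0.1148 0.0842 TCP ahead 0.0128 dx -0.0004 alpha -1.134 r 0.098
lid bar n 213 ang 0.17450000000000002 r 0.2197 xz [-0.1469 -0.0006  0.165 ]
```

```bash
python3 -m pendant '[[-1,2.3,0,-1,0],[-1,4.6,0,-1.9,0],[-1,6.9,0,-2.8,0],[-1,6.9,0,-2.8,0]]' >/dev/null; python3 f.py; python3 k.py
```

```text
t 33.12 tcp [ 0.4624 -0.0053  0.0903] box [-0.1178 -0.2399  0.0903] zyaw -12.55 F [-5.34 -1.85 -5.6 ] op 0.0157
Fbox -4.82 -2.95 -5.6
knob ctr x,z -0.1173 0.0782 TCP ahead 0.0121 dx -0.0005 alpha -1.2 r 0.098
lid bar n 202 ang 0.0835 r 0.2191 xz [-0.1496 -0.0003  0.1453]
```

```bash
python3 -m pendant '[[-1,2,0,-0.5,0],[-1,4,0,-1,0],[-1,4,0,-1,0]]' >/dev/null; python3 f.py; python3 k.py;  python3 -m pendant '[[-1,1,0,-0.3,0],[-1,2,0,-0.6,0],[-1,2,0,-0.6,0]]' >/dev/null; python3 f.py; python3 k.py
```

```text
t 33.6 tcp [ 0.461  -0.005   0.0862] box [-0.1192 -0.2399  0.0862] zyaw -12.55 F [ -4.85  -2.55 -10.63] op 0.0159
Fbox -4.19 -3.53 -10.63
knob ctr x,z -0.1187 0.0743 TCP ahead 0.0118 dx -0.0005 alpha -1.242 r 0.0979
lid bar n 196 ang 0.021500000000000002 r 0.2188 xz [-0.1505 -0.0005  0.1319]
t 34.08 tcp [ 0.4609 -0.0051  0.0848] box [-0.1193 -0.24    0.0848] zyaw -12.54 F [-6.56 -4.22  0.86] op 0.016
Fbox -5.5 -5.53 0.86
knob ctr x,z -0.1188 0.0736 TCP ahead 0.0112 dx -0.0005 alpha -1.25 r 0.0978
lid bar n 197 ang 0.021500000000000002 r 0.2187 xz [-0.1505 -0.0004  0.1317]
```

Lid is shut: the bar top is at 0.1317, as at the start, and the load is off the knob. I'll release and retreat.

```bash
python3 -m pendant '[[-0.7,0,0,0,0],[-0.3,0,0,0,0],[-0.1,0,0,0,0],[-0.1,0,0,0,0]]' >/dev/null; python3 f.py; python3 -m pendant '[[-0.1,-15,0,0,0],[-0.1,-50,0,0,0],[-0.1,-100,0,0,0],[-0.1,-150,-40,0,0],[-0.1,-170,-80,0,0],[-0.1,-170,-120,0,0],[-0.1,-170,-120,0,0],[-0.1,-170,-120,0,0]]' >/dev/null; python3 f.py; python3 -c "
from h import *
d=snap('top','t20.png'); lid(d); knob(d=d); snap('scene','s20.png'); P=pts(d); X=P.reshape(-1,3)
t=(X[:,0]>.70)&(X[:,0]<.85)&(X[:,1]<-.09)&(X[:,1]>-.25)&(X[:,2]>.03)&(X[:,2]<.07); print('tub',X[t].mean(0).round(3))
q=P[(P[...,2]>.03)&(P[...,2]<.06)&(abs(P[...,0]-.43)<.06)&(abs(P[...,1]+.34)<.06)]; print('low',q.mean(0).round(3))
lid(dict(np.load('/tmp/top0.npz')))"
```

```text
t 34.67 tcp [ 0.4625 -0.0048  0.085 ] box [-0.1178 -0.2394  0.085 ] zyaw -12.55 F [-0.38  0.2  -0.26] op 0.0385
Fbox -0.41 0.11 -0.26
t 35.67 tcp [ 0.4353 -0.1219  0.255 ] box [-0.1192 -0.3596  0.255 ] zyaw -12.59 F [0.01 0.26 0.26] op 0.0382
Fbox -0.05 0.25 0.26
lid bar n 194 ang 0.022500000000000003 r 0.2189 xz [-0.1506 -0.0004  0.132 ]
knob top 134 med [-0.118  -0.2395  0.0809] z5/95 [0.0765 0.0843] x5/95 [-0.1248 -0.1116] y [-0.2662 -0.2143]
tub [ 0.762 -0.17   0.045]
low [ 0.436 -0.345  0.039]
lid bar n 197 ang 0.0205 r 0.2188 xz [-0.1504  0.0003  0.1316]
```

View pics/s20.png

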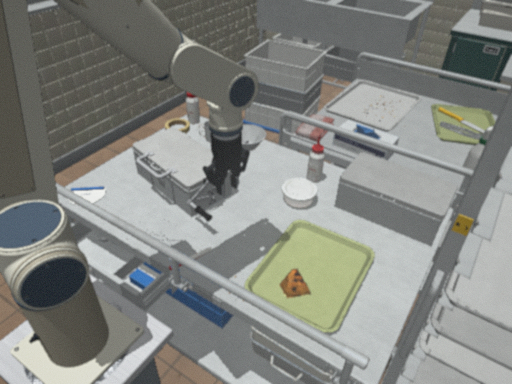

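View pics/t20.png

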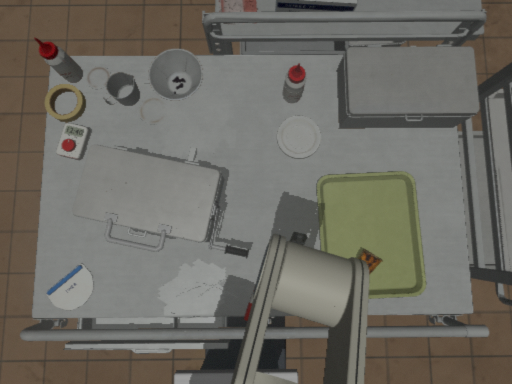

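The lid and knob read as at the start (lid within 0.002 rad, knob x −0.118), and nothing is touched. I'll hand the job in.

```bash
python3 -c "
from h import *
print(manip.job_done()); st()"
```

```text
the job is handed in; nothing more can be done
None
the job is handed in; nothing more can be done
```

I opened the box until its stay locked, stood the tall cake upright on the box floor, freed the knee by its knob and lowered the lid shut. The job was handed in at about 36 s of the 72 s allowed; no verdict was reported.

**Opening:** I felt the straight stay as a small force rise, to about 4 N at the handle. I then eased the lid back onto the locked stay, with the knob at x ≈ 0.033.

**Cake:** I stood it at box x ≈ −0.078, y ≈ 0.03 instead of the suggested point. A blue block and a ladle inside the box left too little room there. Measured after I let go, its highest point was 82 mm up, so it was standing upright. I could not see inside again once the lid was shut.

**Closing:** While I worked the knee free, the fingers crept about 7 mm up the knob. I saw this in the wrist depth image and corrected the path, and the knob stayed held until the lid was down. The tool read up to about 11 N of carried load, under the 13 N the knob can carry.

**Last checks:**
- **Lid:** its angle read 0.0225 rad against 0.0205 rad by the same camera measure at the start, so it is shut to within about 0.002 rad.
- **Knob:** it is back at x −0.118, as at the start.
- **Tub:** it reads within about 5 mm of its starting place.
- **Low cake:** it reads within about 9 mm of its starting place, but the arm partly hid it in that last view. I never touched it.

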